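Put the washed bakers' tools away by kind and shut the drawer

TASK

Put away the washed bakers' tools that are lying on the bench, sorted by kind: bench scrapers into the left-hand compartment of the open drawer (left as the robot sees it), palette knives into its right-hand compartment, roll stamps into the small teal crate. Once the scrapers and knives are all in, push the drawer fully home until it catches. Leave everything else on the bench as it stands.

Things in the scene. Friction and masses are not known exactly. Their poses are not given: they have to be found in the camera images.
- scraper_a: Bench scraper lying flat, 76 (x) x 100 (y) x 26 mm (z), 0.14 kg. Origin: centre of its footprint, underside. Dark wooden bar handle along y over the whole 100 mm, x -38 to -12 mm, 26 mm high; from it a 3 mm steel blade, its top 9 mm up at the handle, slopes down to the table at x = +38 mm. Grip across the handle (x = -25 mm), tips 12 mm or more above the table. May be absent.
- scraper_b: Bench scraper lying flat, 76 (x) x 100 (y) x 26 mm (z), 0.14 kg. Origin: centre of its footprint, underside. Dark wooden bar handle along y over the whole 100 mm, x -38 to -12 mm, 26 mm high; from it a 3 mm steel blade, its top 9 mm up at the handle, slopes down to the table at x = +38 mm. Grip across the handle (x = -25 mm), tips 12 mm or more above the table. May be absent.
- knife_a: Small cranked palette knife, lying flat along its x axis, 150 mm long. Origin: middle of its length, underside. Dark wooden handle x -75 to +5 mm, 22 mm wide, 18 mm high; steel blade to x +75 mm, 28 mm wide, 3 mm thick, on the table. Grip across the handle at about x = -25 mm. 0.08 kg. May be absent.
- knife_b: Small cranked palette knife, lying flat along its x axis, 150 mm long. Origin: middle of its length, underside. Dark wooden handle x -75 to +5 mm, 22 mm wide, 18 mm high; steel blade to x +75 mm, 28 mm wide, 3 mm thick, on the table. Grip across the handle at about x = -25 mm. 0.08 kg. May be absent.
- stamp_a: Roll stamp: aluminium disc 66 mm across and 18 mm thick lying on the table, with an upright round dark wooden knob on it, 26 mm across, from 18 to 58 mm high. Origin: centre of the underside, z up the knob. Grip the knob. 0.13 kg. May be absent.
- stamp_b: Roll stamp: aluminium disc 66 mm across and 18 mm thick lying on the table, with an upright round dark wooden knob on it, 26 mm across, from 18 to 58 mm high. Origin: centre of the underside, z up the knob. Grip the knob. 0.13 kg. May be absent.
- stamp_c: Roll stamp: aluminium disc 66 mm across and 18 mm thick lying on the table, with an upright round dark wooden knob on it, 26 mm across, from 18 to 58 mm high. Origin: centre of the underside, z up the knob. Grip the knob. 0.13 kg. May be absent.
- unit_front (a point): Middle of the lower front edge of a low steel drawer unit fixed on the bench: 342 mm wide (y), 270 mm deep (x 0 to +270 mm), 95 mm high. Its one drawer slides out of the front along this point's -x, towards the robot (the unit is slightly turned).
- drawer (a joint): How far the drawer is pushed in, m: 0 = pulled out to its stop, 0.235 = fully home; starts at 0.015 to 0.04. Stiff sliding friction of 2.5 N, so it stays where it is left. From about 0.222 to 0.230 m a spring catch resists with about 5 N more (15 N if hit fast); past that it snaps to 0.235 and stays.
- pull (a point): Middle of the drawer's dark bar handle: level, 120 mm long along the unit's y, about 10 mm thick, 35 mm in front of the drawer's front face, 52 mm above the bench; moves with the drawer. The front panel is 14 mm thick, 334 mm wide, its top 88 mm above the bench.
- left_bay (a point): Point on the floor (12 mm above the bench) of the drawer's left (+y) compartment; axes as the unit's; moves with the drawer. Inside: y +-75 mm, x -100 mm (front panel) to +144 mm; walls and divider 48 mm high over the floor, 6 mm thick, front panel 76 mm. With the drawer open by d (0.235 m less its joint value) only x = -100 mm to d - 100 mm is uncovered, the rest is under the roof.
- right_bay (a point): The like point of the drawer's right (-y) compartment, which is the same size; 156 mm from the left one.
- crate: Small teal lattice-sided plastic crate, open at the top, fixed, 240 (x) x 190 (y) x 75 mm high, walls 6 mm. Origin: centre of the underside.
- crate_in (a point): Centre of the crate's inner floor, 6 mm above the bench; inside 228 (x) x 178 mm (y).
- salt_jar: Bystander, not to be disturbed. Origin: centre of the underside. White jar, 52 mm across, 65 mm high, standing among the tools.
- shaker: Bystander, not to be disturbed. Origin: centre of the underside. Steel can, 68 mm across, 80 mm high.
- spice_jar: Bystander, not to be disturbed. Origin: centre of the underside. Brown glass jar, 60 mm across, 75 mm high.
- bowl: Bystander, not to be disturbed. Origin: centre of the underside. Steel bowl, 130 mm across, 50 mm high.
Things that resemble listed ones, but are neither listed nor needed, are in the scene too. Leave any green look-alike of the stamp_a alone.

How it is judged:
On the way, in this order (a step that is already met when the one before it is completed fails the run):
1. every scraper present lies in the left compartment and every palette knife in the right one, with the drawer still open (x of scraper_a in the frame of left_bay between -0.105 and 0.15 m and y of scraper_a in the frame of left_bay between -0.076 and 0.076 m and z of scraper_a in the frame of left_bay between -0.01 and 0.045 m and x of scraper_b in the frame of left_bay between -0.105 and 0.15 m and y of scraper_b in the frame of left_bay between -0.076 and 0.076 m and z of scraper_b in the frame of left_bay between -0.01 and 0.045 m and x of knife_a in the frame of right_bay between -0.105 and 0.15 m and y of knife_a in the frame of right_bay between -0.076 and 0.076 m and z of knife_a in the frame of right_bay between -0.01 and 0.045 m and x of knife_b in the frame of right_bay between -0.105 and 0.15 m and y of knife_b in the frame of right_bay between -0.076 and 0.076 m and z of knife_b in the frame of right_bay between -0.01 and 0.045 m and value of joint drawer below 0.135 m), for 0.2 s.
2. the drawer is pushed home past its catch (value of joint drawer above 0.231 m), for 0.2 s.
At the end, for the whole second after the job is handed in: Tools present are at rest: scrapers in the left compartment, knives in the right (origin between the walls, under 45 mm above the floor), stamps in the crate (origin between its walls, under 60 mm above its floor); drawer home within 4 mm (x of scraper_a in the frame of left_bay between -0.105 and 0.15 m and y of scraper_a in the frame of left_bay between -0.076 and 0.076 m and z of scraper_a in the frame of left_bay between -0.01 and 0.045 m and x of scraper_b in the frame of left_bay between -0.105 and 0.15 m and y of scraper_b in the frame of left_bay between -0.076 and 0.076 m and z of scraper_b in the frame of left_bay between -0.01 and 0.045 m and x of knife_a in the frame of right_bay between -0.105 and 0.15 m and y of knife_a in the frame of right_bay between -0.076 and 0.076 m and z of knife_a in the frame of right_bay between -0.01 and 0.045 m and x of knife_b in the frame of right_bay between -0.105 and 0.15 m and y of knife_b in the frame of right_bay between -0.076 and 0.076 m and z of knife_b in the frame of right_bay between -0.01 and 0.045 m and x of stamp_a in the frame of crate_in between -0.117 and 0.117 m and y of stamp_a in the frame of crate_in between -0.092 and 0.092 m and z of stamp_a in the frame of crate_in between -0.01 and 0.06 m and x of stamp_b in the frame of crate_in between -0.117 and 0.117 m and y of stamp_b in the frame of crate_in between -0.092 and 0.092 m and z of stamp_b in the frame of crate_in between -0.01 and 0.06 m and x of stamp_c in the frame of crate_in between -0.117 and 0.117 m and y of stamp_c in the frame of crate_in between -0.092 and 0.092 m and z of stamp_c in the frame of crate_in between -0.01 and 0.06 m and linear speed of each of scraper_a, scraper_b, knife_a, knife_b, stamp_a, stamp_b, stamp_c below 0.03 m/s and value of joint drawer above 0.231 m); the robot touches nothing.
It fails at once if a bystander is pushed more than 60 mm from its place or knocked over (distance of any of salt_jar, shaker, spice_jar, bowl from where it was at the start of the episode above 0.06 m or angle between any of salt_jar, shaker, spice_jar, bowl's own z axis and vertical above 0.7 rad).
Of scraper_a, scraper_b, knife_a, knife_b, stamp_a, stamp_b, stamp_c only 5 to 7 are there at a start; the rules pass over those that are not, and their reading is None.
At some moment in a run one of scraper_a, scraper_b, knife_a, knife_b, stamp_a, stamp_b, stamp_c may be knocked a few centimetres aside while the robot is not near it.
Once in a run the grip may slacken for a moment while it holds something.
It also fails if it takes over 210 s, if anything falls off the work surface, if the arm or the gripper's body presses on something with over 40 N, if the wrist force passes 120 N, or if a joint passes its speed limit or range.

ROBOT

A 6-joint arm with a two-finger parallel gripper is mounted at the origin on the work surface. World frame = base frame: x ahead of the robot, y to its left, z up, the work surface at z = 0. Lengths are in m, angles in rad, forces in N, time in s.
With the tool pointing down it reaches from about 0.35 to 0.775 m from the base axis. Payload 7.3 kg.
Tool frame: the origin (TCP) lies between the finger pads; the fingertips stand robot.tcp_to_tips ahead of it and the grasp point (between the pads) lies 2 mm behind it (robot.tcp_to_tips is the distance from the TCP to the fingertips, in m); y points along the fingers, x is the direction in which the jaws open and shut, and the axes are right-handed (so a half turn about y gives the same grasp; the last joint's range is limited). The gripper opens to 92 mm and grips with 3 to 60 N. Pads are 19 mm wide; open, the fingers measure 130 mm over their backs; the gripper's body (75 mm by 190 mm) begins 47 mm behind the grasp point.
Start: joints at [-1.304, 0.342, 1.524, -0, 1.275, -0.146], TCP at [0.211, -0.481, 0.244] pointing down, gripper open.
Joint ranges: [-2.53, 2.53], [-0.77, 2.02], [0.04, 2.7], [-1, 4.14], [0.28, 2.66], [-3.11, 3.11]. Speed limits (rad/s): [2.57, 2.57, 3.14, 3.14, 3.14, 3.14].

INTERFACE

Orientations are given as [roll, pitch, yaw] about the fixed x, y, z axes, in that order (R = Rz(yaw) Ry(pitch) Rx(roll)).
In Python, from cell import status, read_camera, get_calibration, robot gives the robot as it stands.
- The arm moves only by the shell command python3 -m creep 'ROWS' [FORCE]. ROWS is JSON, a list of rows, each an object of numbers: "dx", "dy", "dz": the shift along the tool's x, y, z in m; "rx", "ry", "rz": the turn, a rotation vector about the tool's x, y, z in rad; "gripper": the opening, from 0 (shut) to 1 (fully open). A call has 1 to 20 rows; each row is the pose to reach, as a shift and turn from the pose commanded when the call began, along the tool's axes at that moment; what a row does not reach only later rows make up. A row lasts 1/8 s, in which the tool goes at most 62.5 mm and 10.7 degrees, less where a joint would pass 70% of its speed; a pose out of reach is approached as far as the arm can. A call with a gripper value outside its range is refused whole. The fingers move at their own pace and stop on an object; FORCE is the grip in N (left out, the last holds). Time passes only in rows, so rows that repeat a pose let the fingers close. It gives the time, the measured TCP pose, the force and the opening at its end, in the units of the state.
- status.observe(): the state, without advancing time (a new reading comes with each control period).
- read_camera(name): name is "scene" or "top"; returns (picture, depth): 420x560x3 uint8, red, green, blue; 420x560 float32, m along the optical axis (not along the pixel's ray), 0 where there is no reading.
- get_calibration(name): a dict with "fx", "fy", "cx", "cy" (pixels), "xyz" and "rotation" of the camera in the world. Camera axes: x right, y down, z forward; pixel columns grow to the right and rows downward; lengths in m; the calibration is good to about 2 mm. A picture is of the moment at which its call begins. get_calibration takes no time and is no camera call.
- robot.hand_in(): hands the job in, once; it reports no verdict.
The state is a dict: "time": time; "qpos": joint angles; "qvel": joint speeds; "joint_efforts": joint torques, N m; "tool_pos": TCP position; "tool_rot": TCP orientation; "contact_force": force on the tool from outside, world axes, zero at the start; "torque": the same for the moment, N m; "opening": finger opening in m.
Only numpy, scipy, OpenCV 4.12 (cv2) and the standard library are available. Lean on these libraries where they do the work, as an engineer would, in place of code of your own. Each camera call takes 0.05 s, during which the arm holds its last target.

## Working session

There is one attempt and no reset: what is moved stays moved. The work goes in short steps, Python scripts to look and compute and a shell command to move; the robot and the scene stay as the last step left them, time stands still between calls to the robot, and variables do not carry over. Pictures are saved under pics/ and viewed, and the job is handed in when it is done.

```bash
ls; mkdir -p pics
python3 - <<'E'
from cell import status, read_camera, get_calibration, robot
import cv2,numpy as np
print(status.observe()); print(robot.tcp_to_tips)
for n in("scene","top"):
    c=get_calibration(n);print(n,c)
    p,d=read_camera(n)
    np.save(f'pics/{n}0.npy',d)
    cv2.imwrite(f'pics/{n}0.png',p[:,:,::-1])
    print(d.min(),d.max())
E
```

```text
pics
{'time': 0.0, 'qpos': array([-1.30398616e+00,  3.42716674e-01,  1.52499954e+00, -3.28149619e-06,
        1.27541052e+00, -1.46016450e-01]), 'qvel': array([ 6.02168925e-04, -1.55923063e-03,  1.40974651e-03,  1.13160818e-03,
       -7.14244987e-04, -7.16989794e-05]), 'joint_efforts': array([ 8.46718194e-05, -4.31249428e+01, -2.44218224e+01,  7.16831814e-02,
        5.60270820e-02, -1.23723808e-04]), 'tool_pos': array([ 0.21054105, -0.48052187,  0.24305419]), 'tool_rot': array([-1.57057623e+00,  1.51821350e-03, -1.15796858e+00]), 'contact_force': array([-0.32040022, -0.40823417, -0.2152875 ]), 'torque': array([ 0.00448922,  0.04125364, -0.00907011]), 'opening': 0.09189504520327328}
0.017
scene {'fx': 436.6432420365491, 'fy': 436.6432420365491, 'cx': 284.9143775591051, 'cy': 214.13769737643588, 'xyz': array([ 1.2917053 , -0.24870799,  0.55826399]), 'rotation': array([-2.11862372, -0.01910914,  1.25085093])}
0.0 3.769021
top {'fx': 433.28499890287526, 'fy': 433.28499890287526, 'cx': 280.4451016445628, 'cy': 209.55361470000196, 'xyz': array([0.45747236, 0.02246408, 1.29222107]), 'rotation': array([-3.08905816e+00,  2.08075764e-03, -1.58932725e+00])}
0.0 2.0687
```

View pics/top0.png

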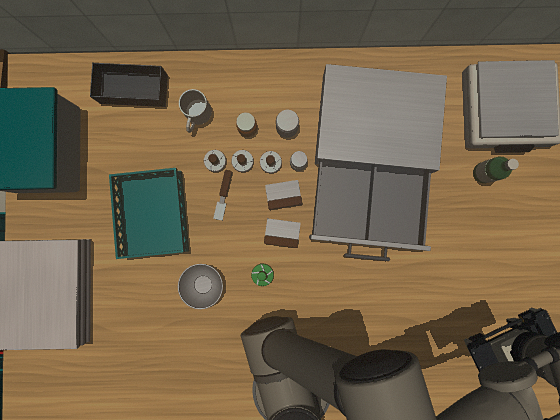

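View pics/scene0.png

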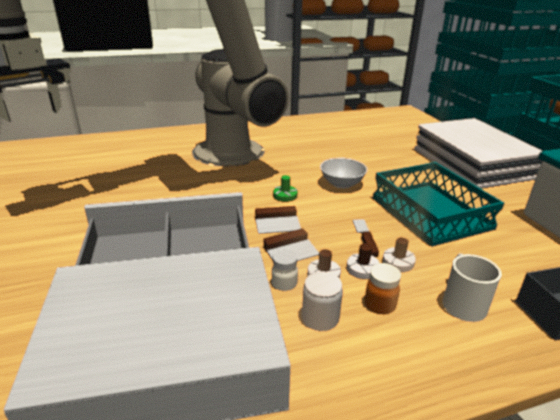

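The top view shows six tools. The scrapers are at px (283,195) and (282,233), the knife at (223,195) and the stamps at (215,160), (243,161) and (270,161). The salt jar is at (299,160), the green decoy at (262,275), the drawer on the right and the crate on the left. The scene view agrees, and shows no second knife. Next I measure.

```bash
cat > h.py <<'E'
from cell import status, read_camera, get_calibration, robot
import cv2,numpy as np
from scipy.spatial.transform import Rotation as R
def cal(n):
    c=get_calibration(n); r=np.asarray(c['rotation'])
    return c
def rot(n):
    c=get_calibration(n); return R.from_euler('xyz',c['rotation']).as_matrix()
def ray(n,u,v,z):
    c=get_calibration(n);M=rot(n)
    d=M@np.array([(u-c['cx'])/c['fx'],(v-c['cy'])/c['fy'],1.])
    return c['xyz']+d*(z-c['xyz'][2])/d[2]
def cloud(n,d):
    c=get_calibration(n);M=rot(n)
    v,u=np.mgrid[:d.shape[0],:d.shape[1]]
    P=np.stack([(u-c['cx'])/c['fx']*d,(v-c['cy'])/c['fy']*d,d],-1)
    return P@M.T+c['xyz']
def proj(n,P):
    c=get_calibration(n);M=rot(n)
    q=(np.asarray(P)-c['xyz'])@M
    return np.array([q[...,0]/q[...,2]*c['fx']+c['cx'],q[...,1]/q[...,2]*c['fy']+c['cy']]).T
def shot(name,n="top"):
    p,d=read_camera(n);np.save(f'pics/{name}.npy',d);cv2.imwrite(f'pics/{name}.png',p[:,:,::-1]);return p,d
E
python3 - <<'E'
from h import *
d=np.load('pics/top0.npy');C=cloud('top',d)
for u,v in [(60,390),(250,60),(350,290),(150,300),(380,120),(350,200)]: print((u,v),C[v,u].round(4), ray('top',u,v,0).round(3))
im=cv2.imread('pics/top0.png')
crop=im[90:300,100:310]; cv2.imwrite('pics/c1.png',cv2.resize(crop,None,fx=2.85,fy=2.85,interpolation=cv2.INTER_CUBIC))
crop=im[50:270,300:450]; cv2.imwrite('pics/c2.png',cv2.resize(crop,None,fx=2.7,fy=2.7,interpolation=cv2.INTER_CUBIC))
# dark brown mask
hsv=cv2.cvtColor(im,cv2.COLOR_BGR2HSV)
r,g,b=[im[...,i].astype(int) for i in(2,1,0)]
m=((r<120)&(r-b>25)&(r-g>12)).astype(np.uint8); m[:,:130]=0;m[:, 310:]=0;m[:100]=0;m[300:]=0
n,l,s,c=cv2.connectedComponentsWithStats(m)
for i in range(1,n):
    if s[i,4]>15:
        pts=np.argwhere(l==i)[:,::-1].astype(np.float32)
        rc=cv2.minAreaRect(pts);h=np.median(C[l==i][:,2])
        print(s[i],c[i].round(1),'h',h.round(3),rc)
        print('  ctr',ray('top',*c[i],h).round(4),'corners',[ray('top',*q,h)[:2].round(4).tolist() for q in cv2.boxPoints(rc)])
E
```

```text
(60, 390) [ 0.0075  0.6807 -0.0043] [0.009 0.678 0.   ]
(250, 60) [ 0.9832  0.1081 -0.0011] [0.983 0.108 0.   ]
(350, 290) [ 0.2831 -0.1777 -0.0029] [ 0.283 -0.177  0.   ]
(150, 300) [0.2655 0.4132 0.0037] [0.265 0.414 0.   ]
(380, 120) [ 0.7664 -0.2596  0.0932] [ 0.79  -0.282  0.   ]
(350, 200) [ 0.5493 -0.1826  0.0121] [ 0.55  -0.184  0.   ]
[130 100  38   9  81] [151.2 106.2] h -0.001 ((148.95553588867188, 106.3708724975586), (7.794022560119629, 37.47023391723633), 82.303955078125)
  ctr [ 8.460e-01  4.094e-01 -6.000e-04] corners [[0.851, 0.474], [0.8642, 0.3614], [0.8404, 0.3584], [0.8272, 0.4708]]
[192 107  22  30 133] [202.6 124. ] h -0.001 ((202.81005859375, 122.7330322265625), (9.637941360473633, 34.13972854614258), 43.2642936706543)
  ctr [ 0.7888  0.2543 -0.001 ] corners [[0.7655, 0.2998], [0.8403, 0.2283], [0.8196, 0.2073], [0.745, 0.2787]]
[236 119  23  20 140] [249.3 131.2] h 0.036 ((247.5570526123047, 129.64590454101562), (17.768404006958008, 21.116073608398438), 78.11134338378906)
  ctr [0.7553 0.1108 0.0364] corners [[0.7799, 0.1513], [0.7916, 0.0905], [0.7399, 0.0806
[... 2091 characters left out ...]
999755859375), (34.36539077758789, 8.9095458984375), 8.13010311126709)
  ctr [0.4317 0.0253 0.0249] corners [[0.4257, 0.0764], [0.4513, 0.0723], [0.4353, -0.0267], [0.4098, -0.0225]]
[130 256  23   4  38] [140.3 257.4] h -0.001 ((140.97561645507812, 257.28045654296875), (1.6564730405807495, 22.196741104125977), 83.6598129272461)
  ctr [ 0.3909  0.443  -0.0007] corners [[0.3906, 0.4742], [0.3966, 0.4085], [0.3918, 0.408], [0.3857, 0.4736]]
[209 265  17  35 116] [221.1 281.5] h -0.001 ((219.49363708496094, 280.6783447265625), (36.00442123413086, 11.286652565002441), 73.61045837402344)
  ctr [ 0.3152  0.2037 -0.0009] corners [[0.3646, 0.2391], [0.3734, 0.2068], [0.2712, 0.1779], [0.2625, 0.21]]
```

View pics/c1.png

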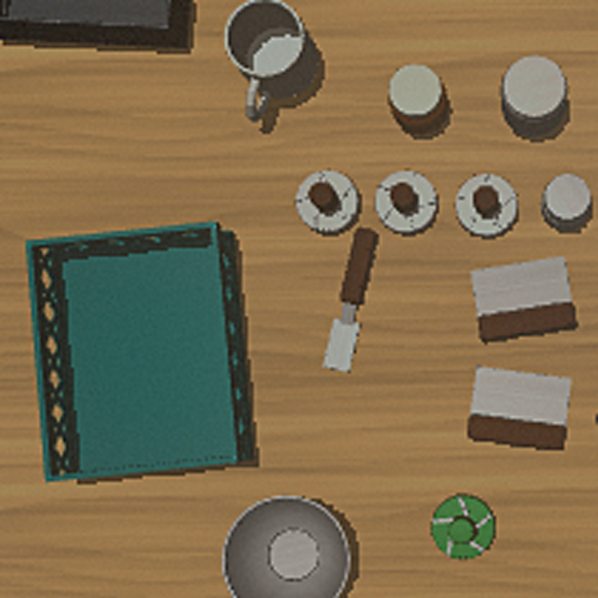

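View pics/c2.png

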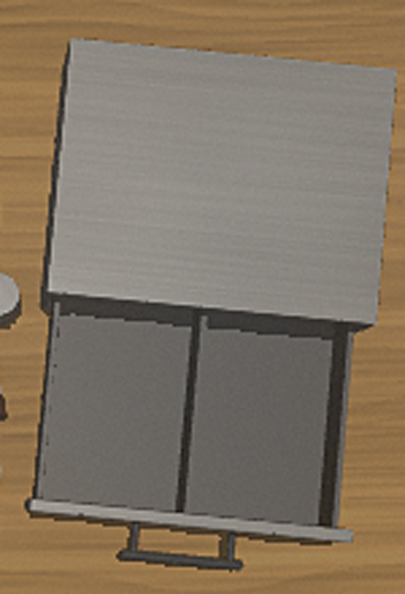

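The enlarged views confirm the layout. Both scrapers have handles nearest the robot with their blades away, and the knife's handle points away from the robot. The drawer is about 0.2 m open and slightly turned. Next I get the drawer and crate frames.

```bash
cat >> h.py <<'E'
def go(x,y,z,yaw_deg):
    """print dx,dy,dz,ry for target TCP"""
    s=status.observe();p=s['tool_pos'];M=R.from_euler('xyz',s['tool_rot'])
    T=R.from_euler('xyz',[-np.pi/2,0,np.radians(yaw_deg)])
    d=M.inv().apply(np.array([x,y,z])-p); rv=(M.inv()*T).as_rotvec()
    print('t',round(s['time'],2),'pos',p.round(4),'yaw',np.degrees(s['tool_rot'][2]).round(1),'-> d',d.round(4),'r',rv.round(3))
E
python3 - <<'E'
from h import *
d=np.load('pics/top0.npy');C=cloud('top',d)
u=np.arange(560)[None,:]+0*d; v=np.arange(420)[:,None]+0*d
def rect(m,name):
    P=C[m][:,:2].astype(np.float32); r=cv2.minAreaRect(P)
    print(name,len(P),'z',np.median(C[m][:,2]).round(4),r[0],r[1],r[2]);print('   ',cv2.boxPoints(r).round(3).tolist())
base=(u>300)&(u<455)&(v>55)&(v<275)
rect(base&(C[...,2]>.09)&(C[...,2]<.1),'roof')
rect(base&(C[...,2]>.082)&(C[...,2]<.09)&(v>225),'panel')
rect(base&(C[...,2]>.040)&(C[...,2]<.06)&(v>244),'bar')
m=base&(C[...,2]>.055)&(C[...,2]<.066)&(v>175)&(v<230)
rect(m,'walls'); rect(m&(u>355)&(u<390),'div')
rect((u>105)&(u<192)&(v>165)&(v<262)&(C[...,2]>.07)&(C[...,2]<.08),'crate')
rect((u>120)&(u<185)&(v>180)&(v<250)&(C[...,2]<.012),'cratefloor')
E
```

```text
roof 11144 z 0.0944 (0.6654548048973083, -0.25247490406036377) (0.3429023325443268, 0.49595916271209717) 83.23513793945312
    [[0.39899998903274536, -0.39399999380111694], [0.8920000195503235, -0.4519999921321869], [0.9319999814033508, -0.11100000143051147], [0.4390000104904175, -0.05299999937415123]]
panel 522 z 0.0866 (0.42534369230270386, -0.22400887310504913) (0.33156618475914, 0.013941800221800804) 83.32429504394531
    [[0.39899998903274536, -0.3880000114440918], [0.4129999876022339, -0.3889999985694885], [0.4519999921321869, -0.05999999865889549], [0.43799999356269836, -0.05900000035762787]]
bar 218 z 0.0552 (0.3955334722995758, -0.2191838175058365) (0.1284736841917038, 0.03769468888640404) 85.68683624267578
    [[0.3720000088214874, -0.28200000524520874], [0.4090000092983246, -0.2849999964237213], [0.4189999997615814, -0.15700000524520874], [0.38199999928474426, -0.15399999916553497]]
walls 386 z 0.0592 (0.5379929542541504, -0.23841068148612976) (0.33335188031196594, 0.15177980065345764) 88.93632507324219
    [[0.45899999141693115, -0.40400001406669617], [0.6110000014305115,
[... 279 characters left out ...]
 [0.6129999756813049, -0.25], [0.6140000224113464, -0.24199999868869781], [0.46299999952316284, -0.22300000488758087]]
crate 700 z 0.0741 (0.5201771259307861, 0.40347689390182495) (0.24044498801231384, 0.19185277819633484) 4.846690654754639
    [[0.3919999897480011, 0.48899999260902405], [0.40799999237060547, 0.2980000078678131], [0.6480000019073486, 0.3179999887943268], [0.6320000290870667, 0.5090000033378601]]
cratefloor 3885 z 0.0051 (0.516831636428833, 0.40542328357696533) (0.1915319561958313, 0.20403847098350525) 89.09822845458984
    [[0.4129999876022339, 0.3109999895095825], [0.6169999837875366, 0.30799999833106995], [0.6200000047683716, 0.5], [0.41600000858306885, 0.503000020980835]]
```

```bash
python3 -c "
from h import *
go(.5445,.012,.13,8.4)"
```

```text
t 0.1 pos [ 0.2105 -0.4806  0.2431] yaw -66.3 -> d [-0.3171  0.1136  0.5035] r [-1.000e-03 -1.305e+00 -1.000e-03]
```

```bash
python3 -m creep '[{"dx":-0.317,"dy":0.03,"dz":0.503,"ry":-1.305,"gripper":0.7},{"dx":-0.317,"dy":0.03,"dz":0.503,"ry":-1.305,"gripper":0.7},{"dx":-0.317,"dy":0.03,"dz":0.503,"ry":-1.305,"gripper":0.7},{"dx":-0.317,"dy":0.03,"dz":0.503,"ry":-1.305,"gripper":0.7},{"dx":-0.317,"dy":0.03,"dz":0.503,"ry":-1.305,"gripper":0.7},{"dx":-0.317,"dy":0.03,"dz":0.503,"ry":-1.305,"gripper":0.7},{"dx":-0.317,"dy":0.03,"dz":0.503,"ry":-1.305,"gripper":0.7},{"dx":-0.317,"dy":0.113,"dz":0.503,"ry":-1.305,"gripper":0.7},{"dx":-0.317,"dy":0.113,"dz":0.503,"ry":-1.305,"gripper":0.7},{"dx":-0.317,"dy":0.113,"dz":0.503,"ry":-1.305,"gripper":0.7},{"dx":-0.317,"dy":0.113,"dz":0.503,"ry":-1.305,"gripper":0.7},{"dx":-0.317,"dy":0.113,"dz":0.503,"ry":-1.305,"gripper":0.7},{"dx":-0.317,"dy":0.113,"dz":0.503,"ry":-1.305,"gripper":0.7}]' 30
python3 -c "
from h import *
go(.5445,.012,.03,8.4)
shot('s1','scene')"
```

```text
t 0.1 pos [ 0.2105 -0.4806  0.2431] yaw -66.3 -> d [-0.317   0.2136  0.5035] r [-1.000e-03 -1.305e+00 -1.000e-03]invalid input at $[0]: expected keys dx, dy, dz, rx, ry, rz, gripper
```

View pics/s1.png

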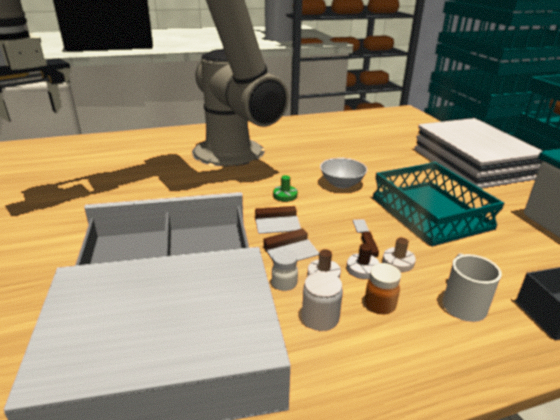

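The move was refused because every row needs all seven keys, and the picture is unchanged. I'm retyping the rows in full.

```bash
python3 -m creep '[{"dx":-0.317,"dy":0.03,"dz":0.503,"rx":0,"ry":-1.305,"rz":0,"gripper":0.7},{"dx":-0.317,"dy":0.03,"dz":0.503,"rx":0,"ry":-1.305,"rz":0,"gripper":0.7},{"dx":-0.317,"dy":0.03,"dz":0.503,"rx":0,"ry":-1.305,"rz":0,"gripper":0.7},{"dx":-0.317,"dy":0.03,"dz":0.503,"rx":0,"ry":-1.305,"rz":0,"gripper":0.7},{"dx":-0.317,"dy":0.03,"dz":0.503,"rx":0,"ry":-1.305,"rz":0,"gripper":0.7},{"dx":-0.317,"dy":0.03,"dz":0.503,"rx":0,"ry":-1.305,"rz":0,"gripper":0.7},{"dx":-0.317,"dy":0.03,"dz":0.503,"rx":0,"ry":-1.305,"rz":0,"gripper":0.7},{"dx":-0.317,"dy":0.03,"dz":0.503,"rx":0,"ry":-1.305,"rz":0,"gripper":0.7},{"dx":-0.317,"dy":0.113,"dz":0.503,"rx":0,"ry":-1.305,"rz":0,"gripper":0.7},{"dx":-0.317,"dy":0.113,"dz":0.503,"rx":0,"ry":-1.305,"rz":0,"gripper":0.7},{"dx":-0.317,"dy":0.113,"dz":0.503,"rx":0,"ry":-1.305,"rz":0,"gripper":0.7},{"dx":-0.317,"dy":0.113,"dz":0.503,"rx":0,"ry":-1.305,"rz":0,"gripper":0.7}]' 30
python3 -c "
from h import *
go(.5445,.012,.03,8.4)
shot('s2','scene')"
```

```text
time: 1.65
tool_pos: [0.5441, 0.0111, 0.1307]
tool_rot: [-1.571, 0.001, 0.148]
contact_force: [0.5, -0.8, -0.3]
opening: 0.0643
t 1.65 pos [0.5441 0.0111 0.1307] yaw 8.5 -> d [0.0006 0.1007 0.0009] r [ 0.     0.001 -0.001]
```

View pics/s2.png

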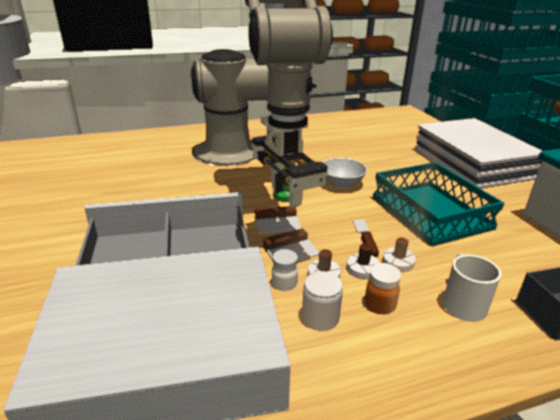

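The gripper hangs over the far scraper's handle, at about (285,240) in the scene view. Next: descend, grip and lift.

```bash
python3 -m creep '[{"dx":0,"dy":0.05,"dz":0.001,"rx":0,"ry":0,"rz":0,"gripper":0.7},{"dx":0,"dy":0.08,"dz":0.001,"rx":0,"ry":0,"rz":0,"gripper":0.7},{"dx":0,"dy":0.1,"dz":0.001,"rx":0,"ry":0,"rz":0,"gripper":0.7},{"dx":0,"dy":0.1,"dz":0.001,"rx":0,"ry":0,"rz":0,"gripper":0.7},{"dx":0,"dy":0.1,"dz":0.001,"rx":0,"ry":0,"rz":0,"gripper":0},{"dx":0,"dy":0.1,"dz":0.001,"rx":0,"ry":0,"rz":0,"gripper":0},{"dx":0,"dy":0.1,"dz":0.001,"rx":0,"ry":0,"rz":0,"gripper":0},{"dx":0,"dy":0.1,"dz":0.001,"rx":0,"ry":0,"rz":0,"gripper":0},{"dx":0,"dy":0.1,"dz":0.001,"rx":0,"ry":0,"rz":0,"gripper":0},{"dx":0,"dy":0.1,"dz":0.001,"rx":0,"ry":0,"rz":0,"gripper":0}]' 35
python3 -m creep '[{"dx":0,"dy":-0.04,"dz":0,"rx":0,"ry":0,"rz":0,"gripper":0},{"dx":0,"dy":-0.1,"dz":0,"rx":0,"ry":0,"rz":0,"gripper":0},{"dx":0,"dy":-0.12,"dz":0,"rx":0,"ry":0,"rz":0,"gripper":0},{"dx":0,"dy":-0.12,"dz":0,"rx":0,"ry":0,"rz":0,"gripper":0}]'
python3 -c "
from h import *
go(.5658,-.162,.15,-6.8)"
```

```text
time: 2.95
tool_pos: [0.5445, 0.0123, 0.0311]
tool_rot: [-1.571, -0.001, 0.147]
contact_force: [1.8, 0.5, 4.2]
opening: 0.0257
time: 3.45
tool_pos: [0.5445, 0.0122, 0.1518]
tool_rot: [-1.572, -0.002, 0.147]
contact_force: [0.5, 0.8, -2.5]
opening: 0.0255
t 3.45 pos [0.5445 0.0122 0.1518] yaw 8.4 -> d [-0.0045  0.0019 -0.1755] r [0.    0.266 0.002]
```

```bash
python3 -m creep '[{"dx":-0.0045,"dy":0,"dz":-0.05,"rx":0,"ry":0.1,"rz":0,"gripper":0},{"dx":-0.0045,"dy":0,"dz":-0.1,"rx":0,"ry":0.2,"rz":0,"gripper":0},{"dx":-0.0045,"dy":0,"dz":-0.15,"rx":0,"ry":0.266,"rz":0,"gripper":0},{"dx":-0.0045,"dy":0,"dz":-0.175,"rx":0,"ry":0.266,"rz":0,"gripper":0},{"dx":-0.0045,"dy":0,"dz":-0.175,"rx":0,"ry":0.266,"rz":0,"gripper":0},{"dx":-0.0045,"dy":0.04,"dz":-0.175,"rx":0,"ry":0.266,"rz":0,"gripper":0},{"dx":-0.0045,"dy":0.06,"dz":-0.175,"rx":0,"ry":0.266,"rz":0,"gripper":0},{"dx":-0.0045,"dy":0.06,"dz":-0.175,"rx":0,"ry":0.266,"rz":0,"gripper":0}]'
python3 -c "
from h import *
go(.5658,-.162,.05,-6.8)
p,d=shot('s3','scene')
cv2.imwrite('pics/s3c.png',cv2.resize(p[130:400,20:350,::-1],None,fx=2.2,fy=2.2))"
```

```text
time: 4.45
tool_pos: [0.5637, -0.1593, 0.0885]
tool_rot: [-1.569, 0.005, -0.117]
contact_force: [-0.6, 0.1, -1.4]
opening: 0.0252
t 4.45 pos [ 0.5637 -0.1593  0.0885] yaw -6.7 -> d [ 0.0026  0.0385 -0.0025] r [-0.002  0.002 -0.005]
```

View pics/s3c.png

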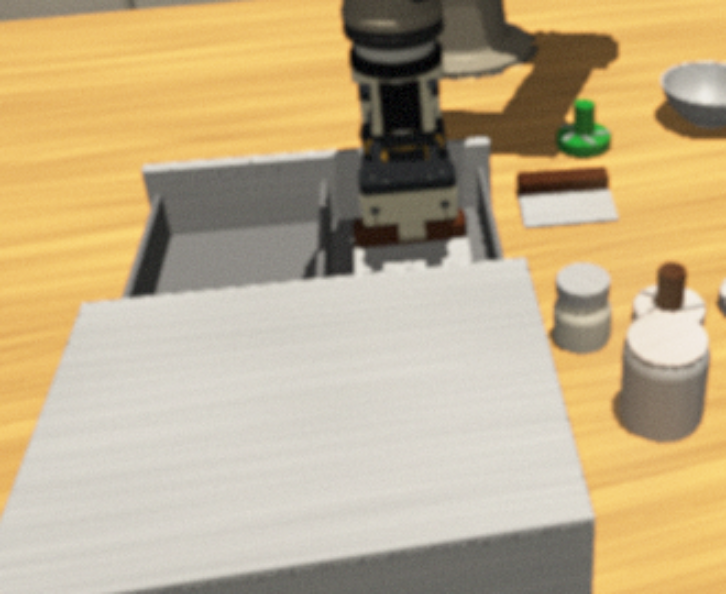

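The scraper is held level, centred between the divider (320,240) and the left wall (485,220). Lowering and releasing.

```bash
python3 -m creep '[{"dx":0,"dy":0.02,"dz":-0.002,"rx":0,"ry":0,"rz":0,"gripper":0},{"dx":0,"dy":0.039,"dz":-0.002,"rx":0,"ry":0,"rz":0,"gripper":0},{"dx":0,"dy":0.039,"dz":-0.002,"rx":0,"ry":0,"rz":0,"gripper":0},{"dx":0,"dy":0.039,"dz":-0.002,"rx":0,"ry":0,"rz":0,"gripper":0},{"dx":0,"dy":0.039,"dz":-0.002,"rx":0,"ry":0,"rz":0,"gripper":0.5},{"dx":0,"dy":0.039,"dz":-0.002,"rx":0,"ry":0,"rz":0,"gripper":0.5},{"dx":0,"dy":0.039,"dz":-0.002,"rx":0,"ry":0,"rz":0,"gripper":0.5},{"dx":0,"dy":0.0,"dz":-0.002,"rx":0,"ry":0,"rz":0,"gripper":0.5},{"dx":0,"dy":-0.05,"dz":-0.002,"rx":0,"ry":0,"rz":0,"gripper":0.5},{"dx":0,"dy":-0.1,"dz":-0.002,"rx":0,"ry":0,"rz":0,"gripper":0.6},{"dx":0,"dy":-0.1,"dz":-0.002,"rx":0,"ry":0,"rz":0,"gripper":0.6}]'
python3 - <<'E'
from h import *
p,d=shot('t1'); go(.4305,.025,.13,-9)
cv2.imwrite('pics/t1c.png',cv2.resize(p[130:300,150:450,::-1],None,fx=2.6,fy=2.6))
E
```

```text
time: 5.88
tool_pos: [0.5671, -0.1644, 0.1955]
tool_rot: [-1.574, -0.009, -0.119]
contact_force: [-0.1, 0.3, -1.2]
opening: 0.0547
t 5.92 pos [ 0.5658 -0.1639  0.1928] yaw -6.8 -> d [-0.157   0.0619  0.1716] r [0.001 0.038 0.004]
```

View pics/t1c.png

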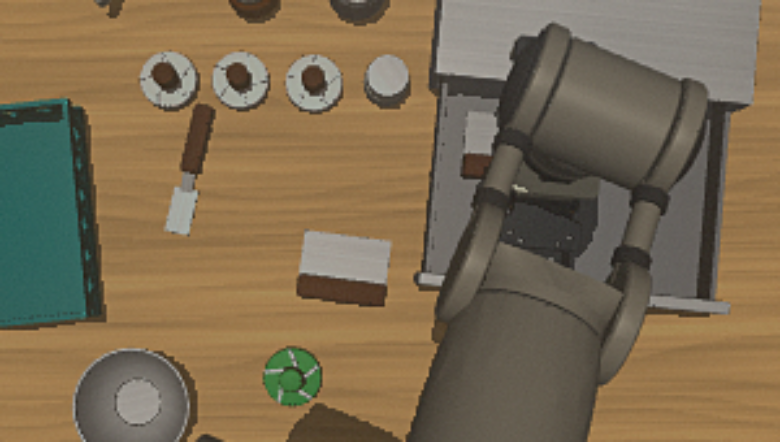

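The first scraper is down in the left bay, at crop (477,145), and the other tools have not moved. Now the near scraper.

```bash
python3 -m creep '[{"dx":-0.05,"dy":0,"dz":0.05,"rx":0,"ry":0.038,"rz":0,"gripper":0.7},{"dx":-0.1,"dy":0.03,"dz":0.1,"rx":0,"ry":0.038,"rz":0,"gripper":0.7},{"dx":-0.157,"dy":0.062,"dz":0.15,"rx":0,"ry":0.038,"rz":0,"gripper":0.7},{"dx":-0.157,"dy":0.062,"dz":0.172,"rx":0,"ry":0.038,"rz":0,"gripper":0.7},{"dx":-0.157,"dy":0.062,"dz":0.172,"rx":0,"ry":0.038,"rz":0,"gripper":0.7},{"dx":-0.157,"dy":0.062,"dz":0.172,"rx":0,"ry":0.038,"rz":0,"gripper":0.7},{"dx":-0.157,"dy":0.062,"dz":0.172,"rx":0,"ry":0.038,"rz":0,"gripper":0.7}]'
python3 -c "
from h import *
go(.4305,.025,.03,-9)"
```

```text
time: 6.8
tool_pos: [0.4303, 0.025, 0.1287]
tool_rot: [-1.571, -0.001, -0.158]
contact_force: [0.1, -0.0, 0.3]
opening: 0.0643
t 6.8 pos [0.4303 0.025  0.1287] yaw -9.1 -> d [0.0002 0.0987 0.    ] r [ 0.    -0.001  0.001]
```

```bash
python3 -m creep '[{"dx":0,"dy":0.05,"dz":0,"rx":0,"ry":0,"rz":0,"gripper":0.7},{"dx":0,"dy":0.08,"dz":0,"rx":0,"ry":0,"rz":0,"gripper":0.7},{"dx":0,"dy":0.099,"dz":0,"rx":0,"ry":0,"rz":0,"gripper":0.7},{"dx":0,"dy":0.099,"dz":0,"rx":0,"ry":0,"rz":0,"gripper":0.7},{"dx":0,"dy":0.099,"dz":0,"rx":0,"ry":0,"rz":0,"gripper":0},{"dx":0,"dy":0.099,"dz":0,"rx":0,"ry":0,"rz":0,"gripper":0},{"dx":0,"dy":0.099,"dz":0,"rx":0,"ry":0,"rz":0,"gripper":0},{"dx":0,"dy":0.099,"dz":0,"rx":0,"ry":0,"rz":0,"gripper":0},{"dx":0,"dy":0.099,"dz":0,"rx":0,"ry":0,"rz":0,"gripper":0},{"dx":0,"dy":0.099,"dz":0,"rx":0,"ry":0,"rz":0,"gripper":0},{"dx":0,"dy":0.05,"dz":0,"rx":0,"ry":0,"rz":0,"gripper":0},{"dx":0,"dy":0,"dz":0,"rx":0,"ry":0,"rz":0,"gripper":0},{"dx":0,"dy":-0.02,"dz":0,"rx":0,"ry":0,"rz":0,"gripper":0},{"dx":0,"dy":-0.02,"dz":0,"rx":0,"ry":0,"rz":0,"gripper":0}]' 35
python3 -c "
from h import *
go(.4814,-.152,.15,-6.8)"
```

```text
time: 8.55
tool_pos: [0.4299, 0.0259, 0.1495]
tool_rot: [-1.571, -0.002, -0.157]
contact_force: [-0.4, -0.3, -2.4]
opening: 0.0256
t 8.55 pos [0.4299 0.0259 0.1495] yaw -9.0 -> d [ 0.0787 -0.0003 -0.1677] r [ 0.    -0.038  0.002]
```

```bash
python3 -m creep '[{"dx":0.025,"dy":0,"dz":-0.05,"rx":0,"ry":-0.038,"rz":0,"gripper":0},{"dx":0.05,"dy":0,"dz":-0.1,"rx":0,"ry":-0.038,"rz":0,"gripper":0},{"dx":0.079,"dy":0,"dz":-0.15,"rx":0,"ry":-0.038,"rz":0,"gripper":0},{"dx":0.079,"dy":0,"dz":-0.168,"rx":0,"ry":-0.038,"rz":0,"gripper":0},{"dx":0.079,"dy":0,"dz":-0.168,"rx":0,"ry":-0.038,"rz":0,"gripper":0},{"dx":0.079,"dy":0,"dz":-0.168,"rx":0,"ry":-0.038,"rz":0,"gripper":0},{"dx":0.079,"dy":0.03,"dz":-0.168,"rx":0,"ry":-0.038,"rz":0,"gripper":0},{"dx":0.079,"dy":0.03,"dz":-0.168,"rx":0,"ry":-0.038,"rz":0,"gripper":0}]'
python3 -c "
from h import *
go(.4814,-.152,.05,-6.8)
p,d=shot('s4','scene')
cv2.imwrite('pics/s4c.png',cv2.resize(p[130:400,20:350,::-1],None,fx=2.2,fy=2.2))"
```

```text
time: 9.55
tool_pos: [0.4797, -0.1503, 0.1172]
tool_rot: [-1.569, 0.005, -0.117]
contact_force: [0.5, 0.2, -1.6]
opening: 0.0256
t 9.55 pos [ 0.4797 -0.1503  0.1172] yaw -6.7 -> d [ 0.0022  0.0672 -0.0016] r [-0.002  0.001 -0.005]
```

View pics/s4c.png

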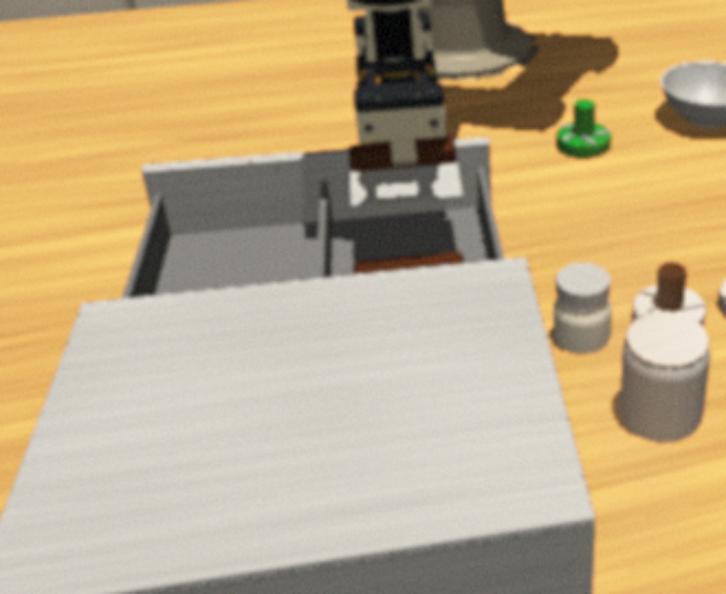

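The second scraper is held over the front of the left bay, and the first one's handle shows at (410,262). Lowering and releasing.

```bash
python3 -m creep '[{"dx":0.001,"dy":0.03,"dz":-0.001,"rx":0,"ry":0,"rz":0,"gripper":0},{"dx":0.001,"dy":0.05,"dz":-0.001,"rx":0,"ry":0,"rz":0,"gripper":0},{"dx":0.001,"dy":0.067,"dz":-0.001,"rx":0,"ry":0,"rz":0,"gripper":0},{"dx":0.001,"dy":0.067,"dz":-0.001,"rx":0,"ry":0,"rz":0,"gripper":0},{"dx":0.001,"dy":0.067,"dz":-0.001,"rx":0,"ry":0,"rz":0,"gripper":0},{"dx":0.001,"dy":0.067,"dz":-0.001,"rx":0,"ry":0,"rz":0,"gripper":0.4},{"dx":0.001,"dy":0.067,"dz":-0.001,"rx":0,"ry":0,"rz":0,"gripper":0.4},{"dx":0.001,"dy":0.067,"dz":-0.001,"rx":0,"ry":0,"rz":0,"gripper":0.4},{"dx":0.001,"dy":0.03,"dz":-0.001,"rx":0,"ry":0,"rz":0,"gripper":0.4},{"dx":0.001,"dy":-0.03,"dz":-0.001,"rx":0,"ry":0,"rz":0,"gripper":0.4},{"dx":0.001,"dy":-0.05,"dz":-0.001,"rx":0,"ry":0,"rz":0,"gripper":0.6},{"dx":0.001,"dy":-0.05,"dz":-0.001,"rx":0,"ry":0,"rz":0,"gripper":0.6}]'
python3 - <<'E'
from h import *
p,d=shot('t2'); go(.599,.188,.12,75.4)
cv2.imwrite('pics/t2c.png',cv2.resize(p[130:300,150:450,::-1],None,fx=2.6,fy=2.6))
E
```

```text
time: 11.1
tool_pos: [0.483, -0.1539, 0.1703]
tool_rot: [-1.572, -0.004, -0.119]
contact_force: [-1.0, 0.2, 0.5]
opening: 0.0517
t 11.15 pos [ 0.4821 -0.1535  0.1687] yaw -6.8 -> d [0.0754 0.0487 0.353 ] r [ 1.000e-03 -1.435e+00  0.000e+00]
```

View pics/t2c.png

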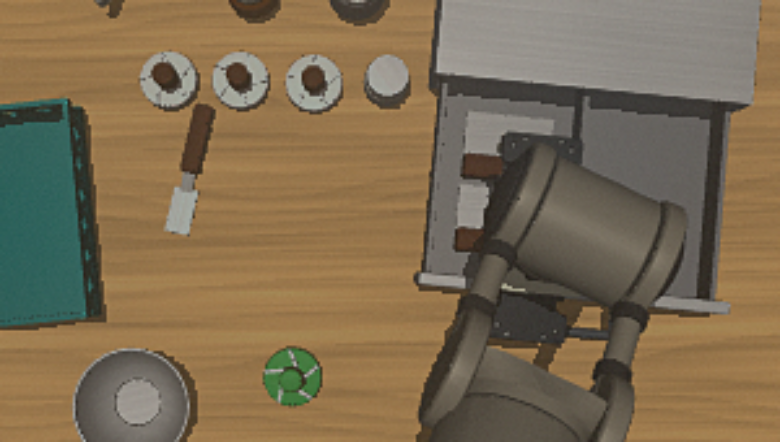

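Both scrapers lie in the left bay, at crop (485,150) and (470,215), and the knife has not moved. Now the knife.

```bash
python3 -m creep '[{"dx":0.01,"dy":0,"dz":0.05,"rx":0,"ry":-0.18,"rz":0,"gripper":0.6},{"dx":0.02,"dy":0,"dz":0.1,"rx":0,"ry":-0.36,"rz":0,"gripper":0.6},{"dx":0.03,"dy":0,"dz":0.15,"rx":0,"ry":-0.54,"rz":0,"gripper":0.6},{"dx":0.04,"dy":0,"dz":0.2,"rx":0,"ry":-0.72,"rz":0,"gripper":0.6},{"dx":0.05,"dy":0,"dz":0.25,"rx":0,"ry":-0.9,"rz":0,"gripper":0.6},{"dx":0.06,"dy":0,"dz":0.3,"rx":0,"ry":-1.08,"rz":0,"gripper":0.6},{"dx":0.0755,"dy":0,"dz":0.353,"rx":0,"ry":-1.26,"rz":0,"gripper":0.6},{"dx":0.0755,"dy":0.05,"dz":0.353,"rx":0,"ry":-1.435,"rz":0,"gripper":0.6},{"dx":0.0755,"dy":0.05,"dz":0.353,"rx":0,"ry":-1.435,"rz":0,"gripper":0.6},{"dx":0.0755,"dy":0.05,"dz":0.353,"rx":0,"ry":-1.435,"rz":0,"gripper":0.6},{"dx":0.0755,"dy":0.05,"dz":0.353,"rx":0,"ry":-1.435,"rz":0,"gripper":0.6},{"dx":0.0755,"dy":0.05,"dz":0.353,"rx":0,"ry":-1.435,"rz":0,"gripper":0.6}]'
python3 -c "
from h import *
go(.599,.188,.023,75.4)"
```

```text
time: 12.65
tool_pos: [0.5997, 0.1876, 0.1202]
tool_rot: [-1.573, -0.001, 1.314]
contact_force: [-0.3, 0.3, 1.2]
opening: 0.0551
t 12.65 pos [0.5997 0.1876 0.1202] yaw 75.3 -> d [0.0001 0.0972 0.001 ] r [ 0.002 -0.002  0.001]
```

```bash
python3 -m creep '[{"dx":0,"dy":0.05,"dz":0.001,"rx":0,"ry":0,"rz":0,"gripper":0.6},{"dx":0,"dy":0.08,"dz":0.001,"rx":0,"ry":0,"rz":0,"gripper":0.6},{"dx":0,"dy":0.097,"dz":0.001,"rx":0,"ry":0,"rz":0,"gripper":0.6},{"dx":0,"dy":0.097,"dz":0.001,"rx":0,"ry":0,"rz":0,"gripper":0.6},{"dx":0,"dy":0.097,"dz":0.001,"rx":0,"ry":0,"rz":0,"gripper":0},{"dx":0,"dy":0.097,"dz":0.001,"rx":0,"ry":0,"rz":0,"gripper":0},{"dx":0,"dy":0.097,"dz":0.001,"rx":0,"ry":0,"rz":0,"gripper":0},{"dx":0,"dy":0.097,"dz":0.001,"rx":0,"ry":0,"rz":0,"gripper":0},{"dx":0,"dy":0.097,"dz":0.001,"rx":0,"ry":0,"rz":0,"gripper":0},{"dx":0,"dy":0.05,"dz":0.001,"rx":0,"ry":0,"rz":0,"gripper":0},{"dx":0,"dy":0,"dz":0.001,"rx":0,"ry":0,"rz":0,"gripper":0},{"dx":0,"dy":-0.03,"dz":0,"rx":0,"ry":0,"rz":0,"gripper":0},{"dx":0,"dy":-0.03,"dz":0,"rx":0,"ry":0,"rz":0,"gripper":0}]' 35
python3 - <<'E'
from h import *
p,d=shot('t3'); go(.5524,-.3176,.15,83.2)
cv2.imwrite('pics/t3c.png',cv2.resize(p[130:300,150:450,::-1],None,fx=2.6,fy=2.6))
p,d=shot('s5','scene')
E
```

```text
time: 14.28
tool_pos: [0.6004, 0.1883, 0.1512]
tool_rot: [-1.576, -0.002, 1.316]
contact_force: [0.5, -0.3, -0.7]
opening: 0.0214
t 14.32 pos [0.5992 0.188  0.1489] yaw 75.4 -> d [-0.5011 -0.0012 -0.0822] r [ 0.001 -0.136  0.   ]
```

View pics/t3c.png

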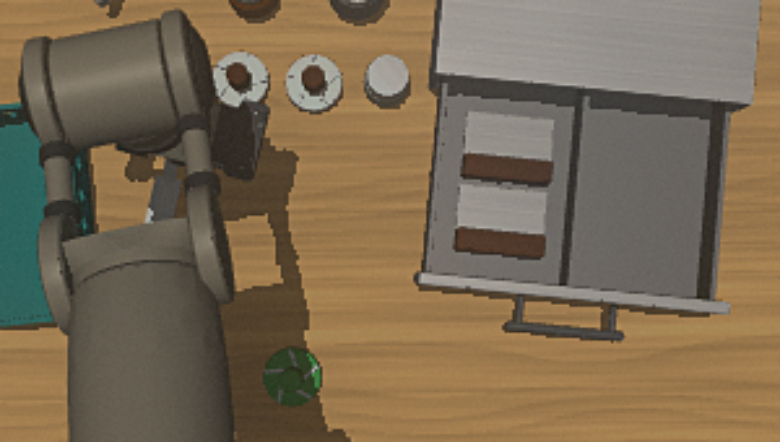

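View pics/s5.png

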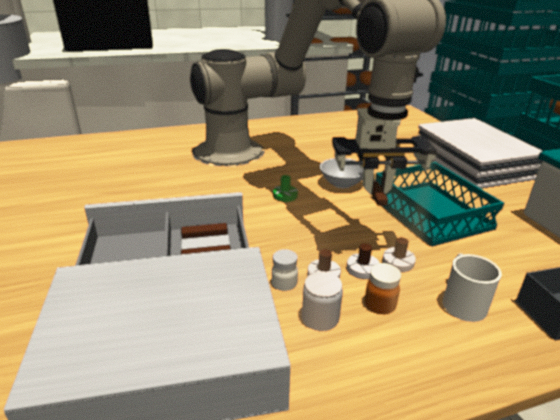

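Both scrapers sit neatly in the left bay (crop 505,150 and 500,225). The knife is held, with its blade showing at crop (160,195). Carrying it to the right bay.

```bash
python3 -m creep '[{"dx":-0.05,"dy":0,"dz":-0.008,"rx":0,"ry":-0.136,"rz":0,"gripper":0},{"dx":-0.1,"dy":0,"dz":-0.016,"rx":0,"ry":-0.136,"rz":0,"gripper":0},{"dx":-0.15,"dy":0,"dz":-0.025,"rx":0,"ry":-0.136,"rz":0,"gripper":0},{"dx":-0.2,"dy":0,"dz":-0.033,"rx":0,"ry":-0.136,"rz":0,"gripper":0},{"dx":-0.25,"dy":0,"dz":-0.041,"rx":0,"ry":-0.136,"rz":0,"gripper":0},{"dx":-0.3,"dy":0,"dz":-0.05,"rx":0,"ry":-0.136,"rz":0,"gripper":0},{"dx":-0.35,"dy":0,"dz":-0.058,"rx":0,"ry":-0.136,"rz":0,"gripper":0},{"dx":-0.4,"dy":0,"dz":-0.066,"rx":0,"ry":-0.136,"rz":0,"gripper":0},{"dx":-0.45,"dy":0,"dz":-0.075,"rx":0,"ry":-0.136,"rz":0,"gripper":0},{"dx":-0.501,"dy":0,"dz":-0.082,"rx":0,"ry":-0.136,"rz":0,"gripper":0},{"dx":-0.501,"dy":0,"dz":-0.082,"rx":0,"ry":-0.136,"rz":0,"gripper":0},{"dx":-0.501,"dy":0,"dz":-0.082,"rx":0,"ry":-0.136,"rz":0,"gripper":0},{"dx":-0.501,"dy":0.03,"dz":-0.082,"rx":0,"ry":-0.136,"rz":0,"gripper":0},{"dx":-0.501,"dy":0.03,"dz":-0.082,"rx":0,"ry":-0.136,"rz":0,"gripper":0}]'
python3 -c "
from h import *
go(.5524,-.3176,.04,83.2)
p,d=shot('s6','scene')
cv2.imwrite('pics/s6c.png',cv2.resize(p[130:400,20:350,::-1],None,fx=2.2,fy=2.2))"
```

```text
time: 16.12
tool_pos: [0.551, -0.3147, 0.116]
tool_rot: [-1.565, -0.003, 1.454]
contact_force: [-0.2, 0.3, -1.2]
opening: 0.0218
t 16.12 pos [ 0.551  -0.3147  0.116 ] yaw 83.3 -> d [-0.003   0.076  -0.0021] r [-0.006  0.002  0.003]
```

View pics/s6c.png

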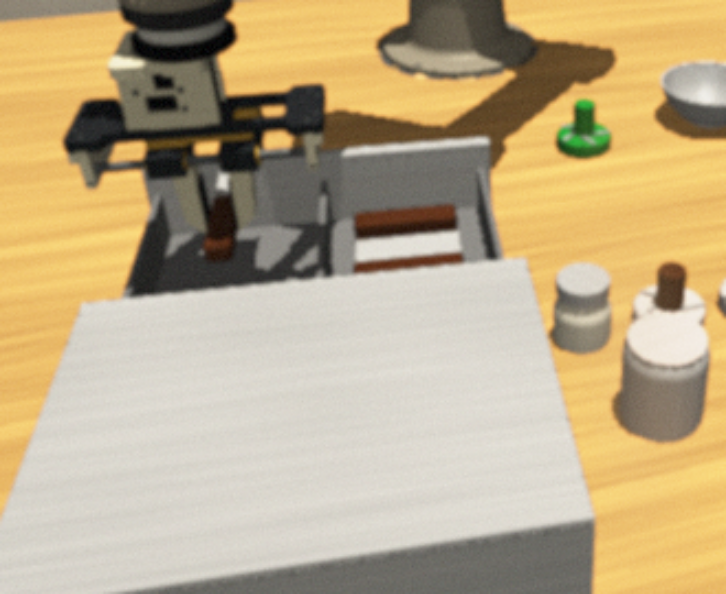

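The knife is over the middle of the right bay, handle at (220,235) and blade towards the panel. Lowering and releasing.

```bash
python3 -m creep '[{"dx":-0.001,"dy":0.03,"dz":-0.001,"rx":0,"ry":0,"rz":0,"gripper":0},{"dx":-0.001,"dy":0.06,"dz":-0.001,"rx":0,"ry":0,"rz":0,"gripper":0},{"dx":-0.001,"dy":0.075,"dz":-0.001,"rx":0,"ry":0,"rz":0,"gripper":0},{"dx":-0.001,"dy":0.075,"dz":-0.001,"rx":0,"ry":0,"rz":0,"gripper":0},{"dx":-0.001,"dy":0.075,"dz":-0.001,"rx":0,"ry":0,"rz":0,"gripper":0},{"dx":-0.001,"dy":0.075,"dz":-0.001,"rx":0,"ry":0,"rz":0,"gripper":0.5},{"dx":-0.001,"dy":0.075,"dz":-0.001,"rx":0,"ry":0,"rz":0,"gripper":0.5},{"dx":-0.001,"dy":0.075,"dz":-0.001,"rx":0,"ry":0,"rz":0,"gripper":0.5},{"dx":-0.001,"dy":0.03,"dz":-0.001,"rx":0,"ry":0,"rz":0,"gripper":0.5},{"dx":-0.001,"dy":-0.02,"dz":-0.001,"rx":0,"ry":0,"rz":0,"gripper":0.5},{"dx":-0.001,"dy":-0.06,"dz":-0.001,"rx":0,"ry":0,"rz":0,"gripper":0},{"dx":-0.001,"dy":-0.06,"dz":-0.001,"rx":0,"ry":0,"rz":0,"gripper":0}]'
python3 - <<'E'
from h import *
p,d=shot('t4'); go(.34,-.214,.17,83.2)
cv2.imwrite('pics/t4c.png',cv2.resize(p[50:300,150:450,::-1],None,fx=2.4,fy=2.4))
E
```

```text
time: 17.68
tool_pos: [0.5545, -0.3197, 0.183]
tool_rot: [-1.578, 0.004, 1.452]
contact_force: [0.5, -0.2, -0.1]
opening: 0.0308
t 17.73 pos [ 0.5535 -0.3189  0.1804] yaw 83.2 -> d [0.0789 0.0096 0.2245] r [ 0.003 -0.    -0.002]
```

View pics/t4c.png

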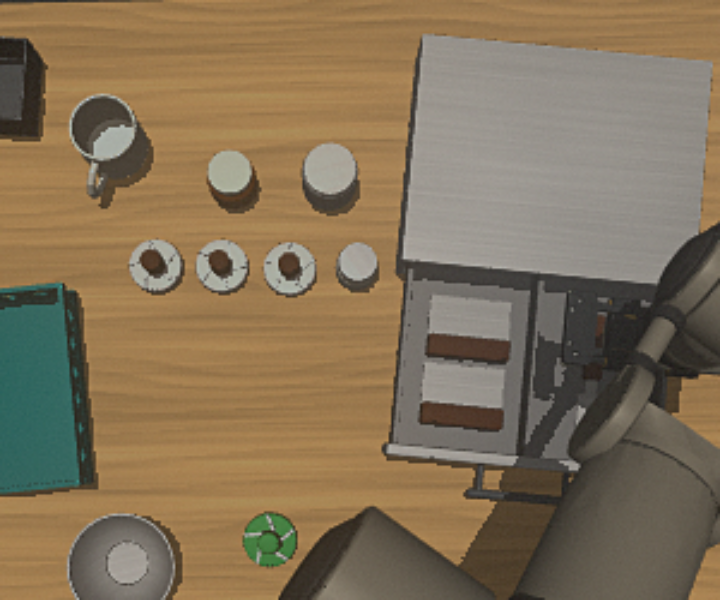

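The knife lies in the right bay under the gripper, and the scrapers are in place. I'll move in front of the pull bar and check the drawer from there.

```bash
python3 -m creep '[{"dx":0.02,"dy":0,"dz":0.055,"rx":0,"ry":0,"rz":0,"gripper":0},{"dx":0.04,"dy":0,"dz":0.11,"rx":0,"ry":0,"rz":0,"gripper":0},{"dx":0.06,"dy":0,"dz":0.165,"rx":0,"ry":0,"rz":0,"gripper":0},{"dx":0.079,"dy":0,"dz":0.2245,"rx":0,"ry":0,"rz":0,"gripper":0},{"dx":0.079,"dy":0,"dz":0.2245,"rx":0,"ry":0,"rz":0,"gripper":0},{"dx":0.079,"dy":0,"dz":0.2245,"rx":0,"ry":0,"rz":0,"gripper":0}]'
python3 - <<'E'
from h import *
p,d=shot('t5'); go(.34,-.214,.055,83.2)
cv2.imwrite('pics/t5c.png',p[:,:,::-1])
p,d=shot('s7','scene')
E
```

```text
time: 18.48
tool_pos: [0.3397, -0.2138, 0.1785]
tool_rot: [-1.571, 0.0, 1.452]
contact_force: [0.0, -0.5, -0.2]
opening: -0.0
t 18.52 pos [ 0.3403 -0.2142  0.1786] yaw 83.2 -> d [0.0002 0.1236 0.0004] r [ 0.001 -0.    -0.   ]
```

View pics/t5c.png

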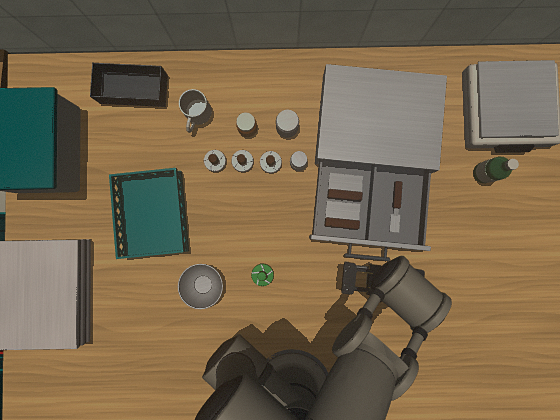

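View pics/s7.png

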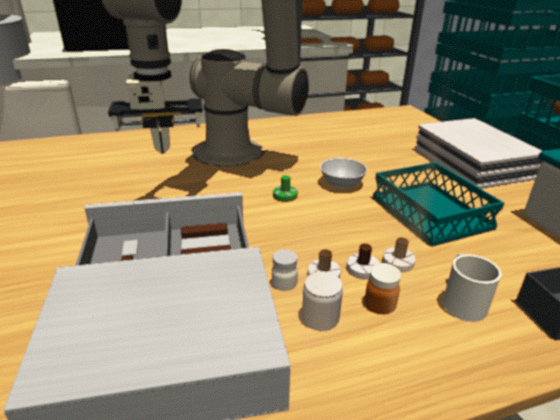

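The drawer holds both scrapers in the left bay, at px (343,195) and (341,217), and the knife in the right at (397,205). No other tools are on the bench except the three stamps. Lowering in front of the bar at (367,252) and pushing.

```bash
python3 -m creep '[{"dx":0,"dy":0.06,"dz":0,"rx":0,"ry":0,"rz":0,"gripper":0},{"dx":0,"dy":0.121,"dz":0,"rx":0,"ry":0,"rz":0,"gripper":0},{"dx":0,"dy":0.121,"dz":0,"rx":0,"ry":0,"rz":0,"gripper":0},{"dx":0,"dy":0.121,"dz":-0.01,"rx":0,"ry":0,"rz":0,"gripper":0},{"dx":0,"dy":0.121,"dz":-0.02,"rx":0,"ry":0,"rz":0,"gripper":0},{"dx":0,"dy":0.121,"dz":-0.026,"rx":0,"ry":0,"rz":0,"gripper":0},{"dx":0,"dy":0.121,"dz":-0.032,"rx":0,"ry":0,"rz":0,"gripper":0},{"dx":0,"dy":0.121,"dz":-0.038,"rx":0,"ry":0,"rz":0,"gripper":0},{"dx":0,"dy":0.121,"dz":-0.046,"rx":0,"ry":0,"rz":0,"gripper":0},{"dx":0,"dy":0.121,"dz":-0.054,"rx":0,"ry":0,"rz":0,"gripper":0},{"dx":0,"dy":0.121,"dz":-0.062,"rx":0,"ry":0,"rz":0,"gripper":0},{"dx":0,"dy":0.121,"dz":-0.07,"rx":0,"ry":0,"rz":0,"gripper":0},{"dx":0,"dy":0.121,"dz":-0.078,"rx":0,"ry":0,"rz":0,"gripper":0},{"dx":0,"dy":0.121,"dz":-0.086,"rx":0,"ry":0,"rz":0,"gripper":0}]'
python3 - <<'E'
from h import *
p,d=shot('t6')
p,d=shot('s8','scene')
cv2.imwrite('pics/s8c.png',cv2.resize(p[130:400,20:350,::-1],None,fx=2.2,fy=2.2))
E
```

```text
time: 20.32
tool_pos: [0.4253, -0.2236, 0.0576]
tool_rot: [-1.57, -0.0, 1.452]
contact_force: [-3.0, 2.4, 2.0]
opening: 0.0
```

View pics/s8c.png

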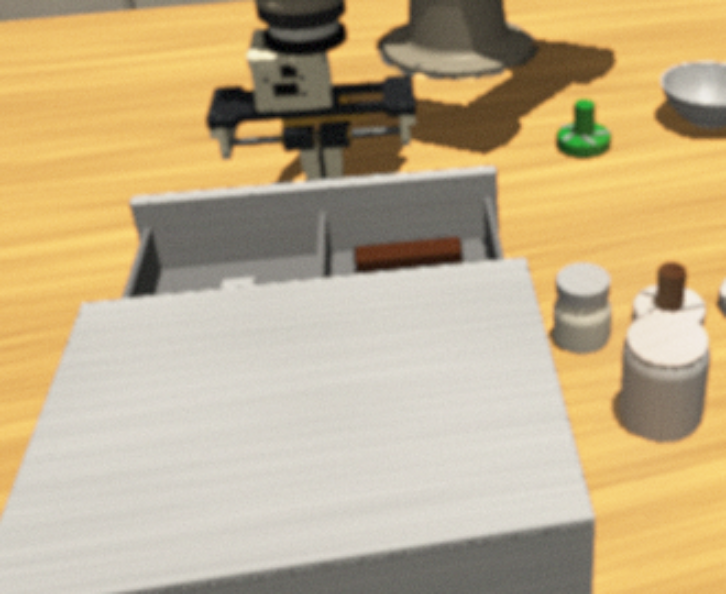

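View pics/t6.png

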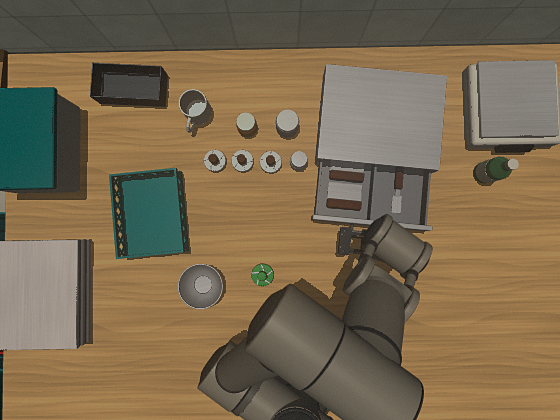

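The drawer is sliding in: the panel's left end has moved from v≈237 to v≈218, the contents ride along, and the force is about 4 N. I keep pushing, slower near the catch.

```bash
python3 -m creep '[{"dx":0,"dy":0,"dz":-0.008,"rx":0,"ry":0,"rz":0,"gripper":0},{"dx":0,"dy":0,"dz":-0.016,"rx":0,"ry":0,"rz":0,"gripper":0},{"dx":0,"dy":0,"dz":-0.025,"rx":0,"ry":0,"rz":0,"gripper":0},{"dx":0,"dy":0,"dz":-0.034,"rx":0,"ry":0,"rz":0,"gripper":0},{"dx":0,"dy":0,"dz":-0.043,"rx":0,"ry":0,"rz":0,"gripper":0},{"dx":0,"dy":0,"dz":-0.052,"rx":0,"ry":0,"rz":0,"gripper":0},{"dx":0,"dy":0,"dz":-0.061,"rx":0,"ry":0,"rz":0,"gripper":0},{"dx":0,"dy":0,"dz":-0.07,"rx":0,"ry":0,"rz":0,"gripper":0},{"dx":0,"dy":0,"dz":-0.079,"rx":0,"ry":0,"rz":0,"gripper":0},{"dx":0,"dy":0,"dz":-0.088,"rx":0,"ry":0,"rz":0,"gripper":0},{"dx":0,"dy":0,"dz":-0.097,"rx":0,"ry":0,"rz":0,"gripper":0},{"dx":0,"dy":0,"dz":-0.105,"rx":0,"ry":0,"rz":0,"gripper":0},{"dx":0,"dy":0,"dz":-0.112,"rx":0,"ry":0,"rz":0,"gripper":0},{"dx":0,"dy":0,"dz":-0.119,"rx":0,"ry":0,"rz":0,"gripper":0},{"dx":0,"dy":0,"dz":-0.125,"rx":0,"ry":0,"rz":0,"gripper":0},{"dx":0,"dy":0,"dz":-0.13,"rx":0,"ry":0,"rz":0,"gripper":0},{"dx":0,"dy":0,"dz":-0.134,"rx":0,"ry":0,"rz":0,"gripper":0},{"dx":0,"dy":0,"dz":-0.138,"rx":0,"ry":0,"rz":0,"gripper":0}]'
python3 - <<'E'
from h import *
p,d=shot('t7');C=cloud('top',d)
u=np.arange(560)[None,:]+0*d; v=np.arange(420)[:,None]+0*d
m=(u>300)&(u<350)&(v>150)&(v<240)&(C[...,2]>.08)&(C[...,2]<.09)
print(C[m].min(0),C[m].max(0),m.sum())
E
```

```text
time: 22.68
tool_pos: [0.562, -0.24, 0.0577]
tool_rot: [-1.571, -0.0, 1.452]
contact_force: [-1.9, 1.4, 0.1]
opening: 0.0007
[ 0.620252   -0.17050046  0.08005254] [ 0.68258593 -0.08080221  0.08997895] 169
```

View pics/t7.png

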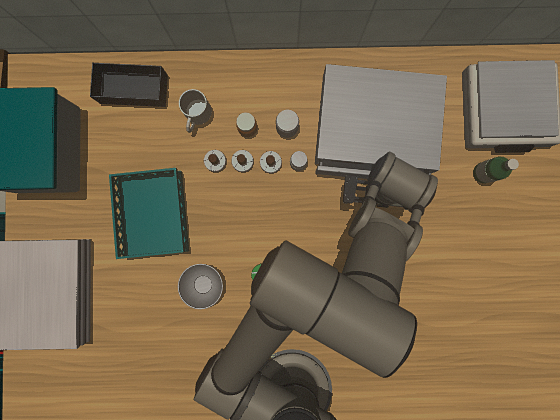

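Nearly shut. Slow steps through the catch now.

```bash
python3 -m creep '[{"dx":0,"dy":0,"dz":-0.002,"rx":0,"ry":0,"rz":0,"gripper":0},{"dx":0,"dy":0,"dz":-0.005,"rx":0,"ry":0,"rz":0,"gripper":0},{"dx":0,"dy":0,"dz":-0.008,"rx":0,"ry":0,"rz":0,"gripper":0},{"dx":0,"dy":0,"dz":-0.011,"rx":0,"ry":0,"rz":0,"gripper":0},{"dx":0,"dy":0,"dz":-0.014,"rx":0,"ry":0,"rz":0,"gripper":0},{"dx":0,"dy":0,"dz":-0.016,"rx":0,"ry":0,"rz":0,"gripper":0},{"dx":0,"dy":0,"dz":-0.018,"rx":0,"ry":0,"rz":0,"gripper":0}]'
python3 -m creep '[{"dx":0,"dy":0,"dz":-0.001,"rx":0,"ry":0,"rz":0,"gripper":0},{"dx":0,"dy":0,"dz":-0.002,"rx":0,"ry":0,"rz":0,"gripper":0},{"dx":0,"dy":0,"dz":-0.003,"rx":0,"ry":0,"rz":0,"gripper":0}]'
```

```text
time: 23.6
tool_pos: [0.5796, -0.2422, 0.0577]
tool_rot: [-1.57, -0.0, 1.452]
contact_force: [-10.2, 1.4, 5.0]
opening: 0.0005
time: 23.98
tool_pos: [0.5798, -0.2422, 0.0577]
tool_rot: [-1.564, -0.001, 1.452]
contact_force: [-16.8, 1.6, 11.8]
opening: 0.0005
```

Run:
```python
from h import *
p,d=shot('t8');C=cloud('top',d)
u=np.arange(560)[None,:]+0*d; v=np.arange(420)[:,None]+0*d
cv2.imwrite('pics/t8c.png',cv2.resize(p[50:220,300:460,::-1],None,fx=3.5,fy=3.5,interpolation=cv2.INTER_CUBIC))
p,d=shot('s9','scene')
for uu in (322,328,334):
    for vv in range(150,180,2): print((uu,vv),C[vv,uu].round(3),end=' ')
    print()
```

```text
(322, 150) [ 0.684 -0.095  0.095] (322, 152) [ 0.679 -0.095  0.095] (322, 154) [ 0.673 -0.095  0.096] (322, 156) [ 0.668 -0.095  0.093] (322, 158) [ 0.662 -0.095  0.093] (322, 160) [ 0.657 -0.095  0.089] (322, 162) [ 0.652 -0.095  0.09 ] (322, 164) [ 0.647 -0.095  0.082] (322, 166) [ 0.647 -0.098  0.049] (322, 168) [ 0.646 -0.102  0.01 ] (322, 170) [ 0.642 -0.103 -0.002] (322, 172) [ 0.636 -0.103 -0.002] (322, 174) [ 0.63  -0.103 -0.001] (322, 176) [ 0.623 -0.102  0.006] (322, 178) [ 0.618 -0.102  0.001] 
(328, 150) [ 0.685 -0.112  0.091] (328, 152) [ 0.678 -0.111  0.097] (328, 154) [ 0.673 -0.112  0.094] (328, 156) [ 0.668 -0.112  0.091] (328, 158) [ 0.662 -0.111  0.095] (328, 160) [ 0.657 -0.112  0.088] (328, 162) [ 0.651 -0.112  0.09 ] (328, 164) [ 0.647 -0.112  0.084] (328, 166) [ 0.645 -0.115  0.06 ] (328, 168) [ 0.644 -0.118  0.024] (328, 170) [ 0.642 -0.121 -0.003] (328, 172) [ 0.636 -0.121 -0.002] (328, 174) [ 0.63  -0.121 -0.001] (328, 176) [ 0.624 -0.121 -0.   ] (328, 178) [ 0.617 -0.12   0.002] 
(334, 150) [ 0.683 -0.128  0.097] (334, 152) [ 0.678 -0.128  0.096] (334, 154) [ 0.672 -0.128  0.097] (334, 156) [ 0.666 -0.128  0.098] (334, 158) [ 0.662 -0.128  0.093] (334, 160) [ 0.67  -0.138  0.011] (334, 162) [ 0.652 -0.129  0.086] (334, 164) [ 0.646 -0.129  0.086] (334, 166) [ 0.643 -0.13   0.07 ] (334, 168) [ 0.642 -0.134  0.037] (334, 170) [ 0.641 -0.139  0.001] (334, 172) [ 0.635 -0.139  0.001] (334, 174) [ 0.629 -0.139 -0.002] (334, 176) [ 0.624 -0.139 -0.003] (334, 178) [ 0.617 -0.138 -0.001]
```

View pics/t8c.png

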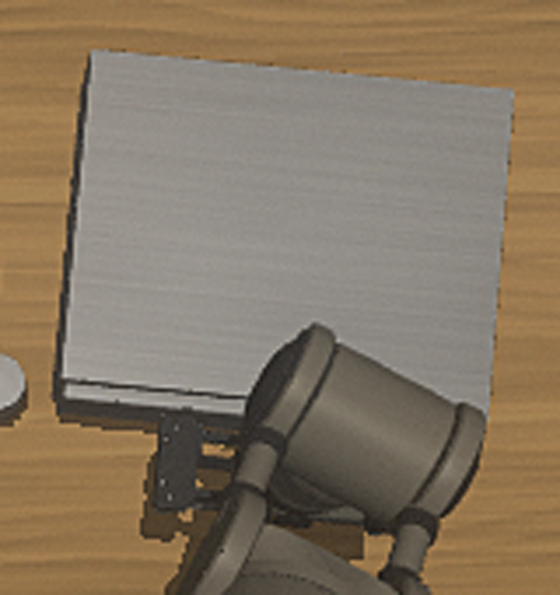

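The panel is right up against the unit. I push 2 mm more to tell the end stop from the catch, then back off.

```bash
python3 -m creep '[{"dx":0,"dy":0,"dz":-0.001,"rx":0,"ry":0,"rz":0,"gripper":0},{"dx":0,"dy":0,"dz":-0.002,"rx":0,"ry":0,"rz":0,"gripper":0},{"dx":0,"dy":0,"dz":-0.002,"rx":0,"ry":0,"rz":0,"gripper":0}]'
python3 -m creep '[{"dx":0,"dy":0,"dz":0.003,"rx":0,"ry":0,"rz":0,"gripper":0},{"dx":0,"dy":0,"dz":0.02,"rx":0,"ry":0,"rz":0,"gripper":0},{"dx":0,"dy":0,"dz":0.04,"rx":0,"ry":0,"rz":0,"gripper":0},{"dx":0,"dy":-0.05,"dz":0.06,"rx":0,"ry":0,"rz":0,"gripper":0},{"dx":0,"dy":-0.1,"dz":0.06,"rx":0,"ry":0,"rz":0,"gripper":0},{"dx":0,"dy":-0.15,"dz":0.06,"rx":0,"ry":0,"rz":0,"gripper":0.3},{"dx":0,"dy":-0.15,"dz":0.06,"rx":0,"ry":0,"rz":0,"gripper":0.6}]'
python3 -c "
from h import *
go(.6687,.052,.2,0)"
```

```text
time: 24.45
tool_pos: [0.5799, -0.2422, 0.0577]
tool_rot: [-1.56, -0.001, 1.452]
contact_force: [-22.0, 2.4, 14.3]
opening: 0.0003
time: 25.32
tool_pos: [0.528, -0.2374, 0.2128]
tool_rot: [-1.582, 0.005, 1.452]
contact_force: [1.1, 0.6, -0.3]
opening: 0.016
t 25.32 pos [ 0.528  -0.2374  0.2128] yaw 83.2 -> d [ 0.3041  0.0124 -0.1053] r [0.013 1.452 0.004]
```

22 N with no further motion means the end stop. Next, a check of the drawer and stamps.

```bash
cat >> h.py <<'E'
def stamps(d,p):
    C=cloud('top',d);r,g,b=[p[...,i].astype(int) for i in range(3)]
    m=((r<130)&(r-b>20)&(r-g>8)&(C[...,2]>.04)&(C[...,2]<.075)).astype(np.uint8); m[:,:120]=0;m[:,320:]=0;m[:130]=0;m[260:]=0
    n,l,s,c=cv2.connectedComponentsWithStats(m)
    for i in range(1,n):
        if s[i,4]>15: print('knob px',c[i].round(1),s[i,4],'h',np.median(C[l==i][:,2]).round(3),ray('top',*c[i],.058).round(4))
E
python3 - <<'E'
from h import *
p,d=shot('t9');stamps(d,p)
E
```

```text
knob px [246.6 131.5] 41 h 0.047 [0.7493 0.117  0.058 ]
knob px [212.4 158. ] 68 h 0.057 [0.6741 0.2165 0.058 ]
knob px [240.8 158.2] 67 h 0.057 [0.6721 0.1348 0.058 ]
knob px [269.9 159.4] 67 h 0.057 [0.6672 0.0514 0.058 ]
```

View pics/t9.png

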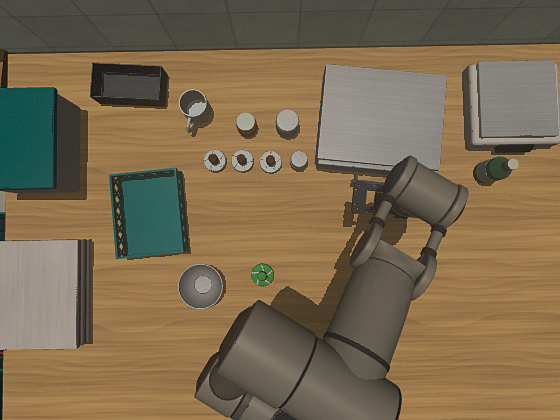

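The drawer stays shut, and the stamps still stand at px (212,158), (241,158) and (270,159). The component at (247,131) is the brown spice jar. I take the stamp nearest the salt jar first.

```bash
python3 -c "
from h import *
go(.668,.0515,.13,87)"
```

```text
t 25.38 pos [ 0.5267 -0.2366  0.21  ] yaw 83.2 -> d [ 0.303   0.0798 -0.1057] r [ 0.006 -0.066 -0.003]
```

```bash
python3 -m creep '[{"dx":0.05,"dy":0,"dz":-0.018,"rx":0,"ry":-0.066,"rz":0,"gripper":0.6},{"dx":0.1,"dy":0,"dz":-0.035,"rx":0,"ry":-0.066,"rz":0,"gripper":0.6},{"dx":0.15,"dy":0,"dz":-0.052,"rx":0,"ry":-0.066,"rz":0,"gripper":0.55},{"dx":0.2,"dy":0,"dz":-0.07,"rx":0,"ry":-0.066,"rz":0,"gripper":0.55},{"dx":0.25,"dy":0,"dz":-0.088,"rx":0,"ry":-0.066,"rz":0,"gripper":0.55},{"dx":0.303,"dy":0.03,"dz":-0.1055,"rx":0,"ry":-0.066,"rz":0,"gripper":0.55},{"dx":0.303,"dy":0.08,"dz":-0.1055,"rx":0,"ry":-0.066,"rz":0,"gripper":0.55},{"dx":0.303,"dy":0.08,"dz":-0.1055,"rx":0,"ry":-0.066,"rz":0,"gripper":0.55},{"dx":0.303,"dy":0.08,"dz":-0.1055,"rx":0,"ry":-0.066,"rz":0,"gripper":0.55}]' 35
python3 -c "
from h import *
shot('s10','scene')
go(.668,.0515,.041,87)"
```

```text
time: 26.5
tool_pos: [0.6665, 0.052, 0.1286]
tool_rot: [-1.572, 0.0, 1.517]
contact_force: [0.5, -0.3, 0.9]
opening: 0.0505
t 26.55 pos [0.6669 0.0518 0.1297] yaw 86.9 -> d [-0.0003  0.0887 -0.0008] r [ 0.003 -0.002 -0.   ]
```

View pics/s10.png

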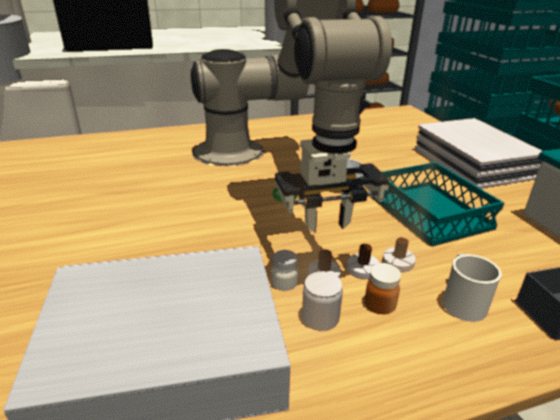

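The open fingers straddle the stamp's knob at (325,262), clear of the salt jar. Descend, grip and lift.

```bash
python3 -m creep '[{"dx":0,"dy":0.04,"dz":-0.001,"rx":0,"ry":0,"rz":0,"gripper":0.55},{"dx":0,"dy":0.07,"dz":-0.001,"rx":0,"ry":0,"rz":0,"gripper":0.55},{"dx":0,"dy":0.089,"dz":-0.001,"rx":0,"ry":0,"rz":0,"gripper":0.55},{"dx":0,"dy":0.089,"dz":-0.001,"rx":0,"ry":0,"rz":0,"gripper":0.55},{"dx":0,"dy":0.089,"dz":-0.001,"rx":0,"ry":0,"rz":0,"gripper":0},{"dx":0,"dy":0.089,"dz":-0.001,"rx":0,"ry":0,"rz":0,"gripper":0},{"dx":0,"dy":0.089,"dz":-0.001,"rx":0,"ry":0,"rz":0,"gripper":0},{"dx":0,"dy":0.089,"dz":-0.001,"rx":0,"ry":0,"rz":0,"gripper":0},{"dx":0,"dy":0.089,"dz":-0.001,"rx":0,"ry":0,"rz":0,"gripper":0},{"dx":0,"dy":0.04,"dz":-0.001,"rx":0,"ry":0,"rz":0,"gripper":0},{"dx":0,"dy":-0.02,"dz":-0.001,"rx":0,"ry":0,"rz":0,"gripper":0},{"dx":0,"dy":-0.05,"dz":-0.001,"rx":0,"ry":0,"rz":0,"gripper":0},{"dx":0,"dy":-0.05,"dz":-0.001,"rx":0,"ry":0,"rz":0,"gripper":0}]'
python3 -c "
from h import *
go(.593,.410,.18,94.8)"
```

```text
time: 28.18
tool_pos: [0.6679, 0.0527, 0.1802]
tool_rot: [-1.576, -0.0, 1.518]
contact_force: [-0.0, 0.1, -2.3]
opening: 0.0256
t 28.18 pos [0.6679 0.0527 0.1802] yaw 87.0 -> d [ 3.529e-01 -3.000e-04  9.360e-02] r [ 0.005 -0.136 -0.   ]
```

```bash
python3 -m creep '[{"dx":0.05,"dy":0,"dz":0.013,"rx":0,"ry":-0.136,"rz":0,"gripper":0},{"dx":0.1,"dy":0,"dz":0.026,"rx":0,"ry":-0.136,"rz":0,"gripper":0},{"dx":0.15,"dy":0,"dz":0.04,"rx":0,"ry":-0.136,"rz":0,"gripper":0},{"dx":0.2,"dy":0,"dz":0.053,"rx":0,"ry":-0.136,"rz":0,"gripper":0},{"dx":0.25,"dy":0,"dz":0.066,"rx":0,"ry":-0.136,"rz":0,"gripper":0},{"dx":0.3,"dy":0,"dz":0.08,"rx":0,"ry":-0.136,"rz":0,"gripper":0},{"dx":0.353,"dy":0,"dz":0.0935,"rx":0,"ry":-0.136,"rz":0,"gripper":0},{"dx":0.353,"dy":0,"dz":0.0935,"rx":0,"ry":-0.136,"rz":0,"gripper":0},{"dx":0.353,"dy":0,"dz":0.0935,"rx":0,"ry":-0.136,"rz":0,"gripper":0},{"dx":0.353,"dy":0,"dz":0.0935,"rx":0,"ry":-0.136,"rz":0,"gripper":0}]'
python3 -c "
from h import *
shot('s11','scene')
go(.593,.410,.051,94.8)"
```

```text
time: 29.42
tool_pos: [0.5924, 0.4085, 0.1766]
tool_rot: [-1.569, 0.001, 1.652]
contact_force: [-0.7, 0.2, -2.0]
opening: 0.0252
t 29.48 pos [0.5926 0.4085 0.1771] yaw 94.7 -> d [ 0.0016  0.1261 -0.0007] r [-0.001 -0.002 -0.001]
```

View pics/s11.png

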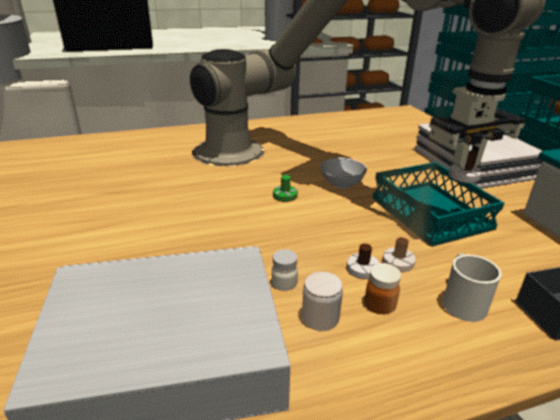

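The stamp is in the jaws above the crate's far part, at about (465,175). Lower and release.

```bash
python3 -m creep '[{"dx":0.001,"dy":0.05,"dz":-0.001,"rx":0,"ry":0,"rz":0,"gripper":0},{"dx":0.001,"dy":0.09,"dz":-0.001,"rx":0,"ry":0,"rz":0,"gripper":0},{"dx":0.001,"dy":0.126,"dz":-0.001,"rx":0,"ry":0,"rz":0,"gripper":0},{"dx":0.001,"dy":0.126,"dz":-0.001,"rx":0,"ry":0,"rz":0,"gripper":0},{"dx":0.001,"dy":0.126,"dz":-0.001,"rx":0,"ry":0,"rz":0,"gripper":0},{"dx":0.001,"dy":0.126,"dz":-0.001,"rx":0,"ry":0,"rz":0,"gripper":0.5},{"dx":0.001,"dy":0.126,"dz":-0.001,"rx":0,"ry":0,"rz":0,"gripper":0.5},{"dx":0.001,"dy":0.126,"dz":-0.001,"rx":0,"ry":0,"rz":0,"gripper":0.5},{"dx":0.001,"dy":0.08,"dz":-0.001,"rx":0,"ry":0,"rz":0,"gripper":0.5},{"dx":0.001,"dy":0.03,"dz":-0.001,"rx":0,"ry":0,"rz":0,"gripper":0.5},{"dx":0.001,"dy":0,"dz":-0.001,"rx":0,"ry":0,"rz":0,"gripper":0.5},{"dx":0.001,"dy":0,"dz":-0.001,"rx":0,"ry":0,"rz":0,"gripper":0.5}]'
python3 - <<'E'
from h import *
p,d=shot('t10');stamps(d,p); go(.6725,.135,.13,87)
cv2.imwrite('pics/t10c.png',cv2.resize(p[90:270,90:310,::-1],None,fx=3,fy=3))
E
```

```text
time: 30.98
tool_pos: [0.5941, 0.4119, 0.1815]
tool_rot: [-1.577, -0.003, 1.654]
contact_force: [-0.3, 0.4, 0.7]
opening: 0.0464
knob px [246.  131.6] 42 h 0.047 [0.7491 0.119  0.058 ]
knob px [212.4 158. ] 68 h 0.057 [0.6743 0.2164 0.058 ]
knob px [240.9 158.2] 67 h 0.057 [0.6722 0.1346 0.058 ]
t 31.02 pos [0.5932 0.4114 0.1788] yaw 94.8 -> d [-0.2821  0.0487 -0.0559] r [0.002 0.136 0.001]
```

View pics/t10c.png

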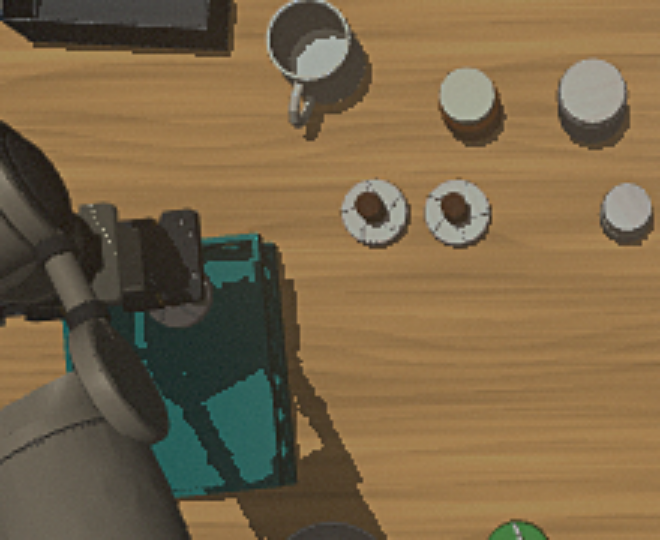

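The stamp's disc shows inside the crate at (180,300). Two stamps are left, at (372,210) and (457,210), both where they were. Going to the middle one.

```bash
python3 -m creep '[{"dx":-0.05,"dy":0,"dz":-0.01,"rx":0,"ry":0.136,"rz":0,"gripper":0.5},{"dx":-0.1,"dy":0,"dz":-0.02,"rx":0,"ry":0.136,"rz":0,"gripper":0.5},{"dx":-0.15,"dy":0,"dz":-0.03,"rx":0,"ry":0.136,"rz":0,"gripper":0.5},{"dx":-0.2,"dy":0,"dz":-0.04,"rx":0,"ry":0.136,"rz":0,"gripper":0.5},{"dx":-0.25,"dy":0,"dz":-0.05,"rx":0,"ry":0.136,"rz":0,"gripper":0.5},{"dx":-0.282,"dy":0.02,"dz":-0.056,"rx":0,"ry":0.136,"rz":0,"gripper":0.5},{"dx":-0.282,"dy":0.049,"dz":-0.056,"rx":0,"ry":0.136,"rz":0,"gripper":0.5},{"dx":-0.282,"dy":0.049,"dz":-0.056,"rx":0,"ry":0.136,"rz":0,"gripper":0.5},{"dx":-0.282,"dy":0.049,"dz":-0.056,"rx":0,"ry":0.136,"rz":0,"gripper":0.5},{"dx":-0.282,"dy":0.049,"dz":-0.056,"rx":0,"ry":0.136,"rz":0,"gripper":0.5}]'
python3 -c "
from h import *
go(.6725,.135,.041,87)"
```

```text
time: 32.28
tool_pos: [0.6726, 0.1355, 0.1299]
tool_rot: [-1.573, -0.0, 1.519]
contact_force: [0.4, 0.6, 0.2]
opening: 0.0457
t 32.27 pos [0.6726 0.1355 0.1299] yaw 87.0 -> d [-0.0005  0.0889  0.0003] r [0.002 0.001 0.   ]
```

```bash
python3 -m creep '[{"dx":0,"dy":0.04,"dz":0,"rx":0,"ry":0,"rz":0,"gripper":0.5},{"dx":0,"dy":0.07,"dz":0,"rx":0,"ry":0,"rz":0,"gripper":0.5},{"dx":0,"dy":0.089,"dz":0,"rx":0,"ry":0,"rz":0,"gripper":0.5},{"dx":0,"dy":0.089,"dz":0,"rx":0,"ry":0,"rz":0,"gripper":0.5},{"dx":0,"dy":0.089,"dz":0,"rx":0,"ry":0,"rz":0,"gripper":0},{"dx":0,"dy":0.089,"dz":0,"rx":0,"ry":0,"rz":0,"gripper":0},{"dx":0,"dy":0.089,"dz":0,"rx":0,"ry":0,"rz":0,"gripper":0},{"dx":0,"dy":0.089,"dz":0,"rx":0,"ry":0,"rz":0,"gripper":0},{"dx":0,"dy":0.089,"dz":0,"rx":0,"ry":0,"rz":0,"gripper":0},{"dx":0,"dy":0.04,"dz":0,"rx":0,"ry":0,"rz":0,"gripper":0},{"dx":0,"dy":-0.02,"dz":0,"rx":0,"ry":0,"rz":0,"gripper":0},{"dx":0,"dy":-0.05,"dz":0,"rx":0,"ry":0,"rz":0,"gripper":0},{"dx":0,"dy":-0.05,"dz":0,"rx":0,"ry":0,"rz":0,"gripper":0}]'
python3 -c "
from h import *
go(.520,.4035,.18,94.8)"
```

```text
time: 33.9
tool_pos: [0.6733, 0.1349, 0.1814]
tool_rot: [-1.576, -0.001, 1.518]
contact_force: [-0.0, 0.6, -2.2]
opening: 0.0254
t 33.9 pos [0.6733 0.1349 0.1814] yaw 87.0 -> d [0.2602 0.0007 0.1673] r [ 0.005 -0.137  0.   ]
```

```bash
python3 -m creep '[{"dx":0.043,"dy":0,"dz":0.028,"rx":0,"ry":-0.137,"rz":0,"gripper":0},{"dx":0.087,"dy":0,"dz":0.056,"rx":0,"ry":-0.137,"rz":0,"gripper":0},{"dx":0.13,"dy":0,"dz":0.085,"rx":0,"ry":-0.137,"rz":0,"gripper":0},{"dx":0.173,"dy":0,"dz":0.113,"rx":0,"ry":-0.137,"rz":0,"gripper":0},{"dx":0.217,"dy":0,"dz":0.141,"rx":0,"ry":-0.137,"rz":0,"gripper":0},{"dx":0.26,"dy":0,"dz":0.17,"rx":0,"ry":-0.137,"rz":0,"gripper":0},{"dx":0.26,"dy":0,"dz":0.17,"rx":0,"ry":-0.137,"rz":0,"gripper":0},{"dx":0.26,"dy":0,"dz":0.17,"rx":0,"ry":-0.137,"rz":0,"gripper":0},{"dx":0.26,"dy":0,"dz":0.17,"rx":0,"ry":-0.137,"rz":0,"gripper":0}]'
python3 -c "
from h import *
shot('s12','scene')
go(.517,.4035,.051,94.8)"
```

```text
time: 35.02
tool_pos: [0.5167, 0.402, 0.1776]
tool_rot: [-1.569, 0.001, 1.653]
contact_force: [0.4, 1.0, -1.0]
opening: 0.0252
t 35.08 pos [0.5168 0.4021 0.178 ] yaw 94.7 -> d [ 0.0015  0.127  -0.0004] r [-0.001 -0.001 -0.001]
```

View pics/s12.png

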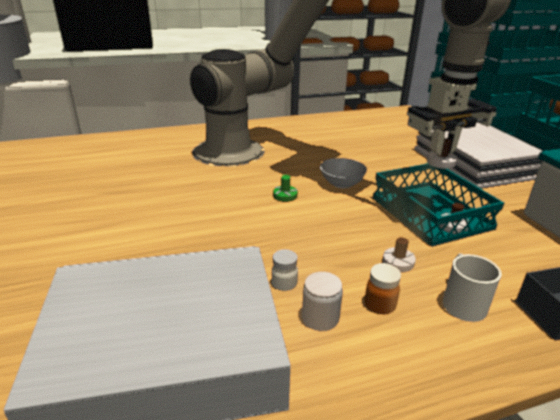

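The second stamp hangs over the crate's middle at (442,158), and the first is inside at (455,215).

```bash
python3 -m creep '[{"dx":0.001,"dy":0.05,"dz":0,"rx":0,"ry":0,"rz":0,"gripper":0},{"dx":0.001,"dy":0.09,"dz":0,"rx":0,"ry":0,"rz":0,"gripper":0},{"dx":0.001,"dy":0.127,"dz":0,"rx":0,"ry":0,"rz":0,"gripper":0},{"dx":0.001,"dy":0.127,"dz":0,"rx":0,"ry":0,"rz":0,"gripper":0},{"dx":0.001,"dy":0.127,"dz":0,"rx":0,"ry":0,"rz":0,"gripper":0},{"dx":0.001,"dy":0.127,"dz":0,"rx":0,"ry":0,"rz":0,"gripper":0.5},{"dx":0.001,"dy":0.127,"dz":0,"rx":0,"ry":0,"rz":0,"gripper":0.5},{"dx":0.001,"dy":0.127,"dz":0,"rx":0,"ry":0,"rz":0,"gripper":0.5},{"dx":0.001,"dy":0.08,"dz":0,"rx":0,"ry":0,"rz":0,"gripper":0.5},{"dx":0.001,"dy":0.03,"dz":0,"rx":0,"ry":0,"rz":0,"gripper":0.5},{"dx":0.001,"dy":0,"dz":0,"rx":0,"ry":0,"rz":0,"gripper":0.5},{"dx":0.001,"dy":0,"dz":0,"rx":0,"ry":0,"rz":0,"gripper":0.5}]'
python3 - <<'E'
from h import *
p,d=shot('t11');stamps(d,p); go(.6745,.2165,.13,87)
cv2.imwrite('pics/t11c.png',cv2.resize(p[90:270,90:310,::-1],None,fx=3,fy=3))
E
```

```text
time: 36.58
tool_pos: [0.5172, 0.4052, 0.182]
tool_rot: [-1.576, -0.003, 1.655]
contact_force: [0.1, 0.4, -0.5]
opening: 0.046
knob px [246.9 131.6] 44 h 0.047 [0.7489 0.1163 0.058 ]
knob px [212.3 157.9] 67 h 0.056 [0.6744 0.2166 0.058 ]
knob px [144.  186.3] 55 h 0.063 [0.5965 0.413  0.058 ]
t 36.62 pos [0.5163 0.4046 0.1796] yaw 94.8 -> d [-0.2008  0.0497 -0.1417] r [0.002 0.137 0.001]
```

View pics/t11c.png

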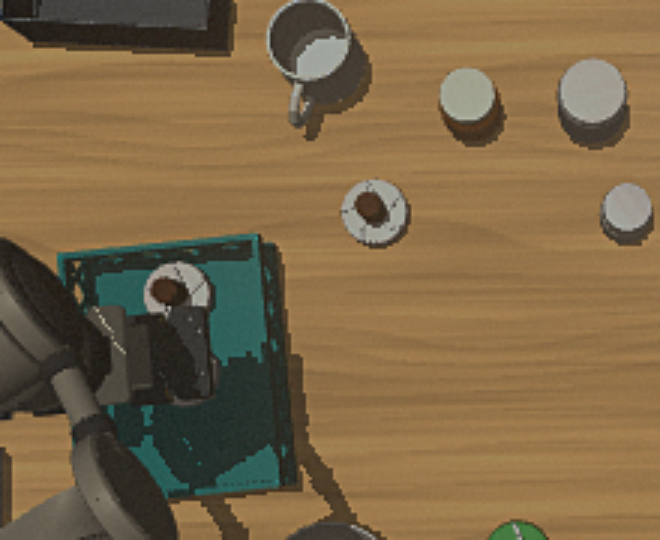

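The first stamp stands upright in the crate at (178,290), its knob top at z = 0.063 m. The second is below the gripper. Now the last one, at (373,210).

```bash
python3 -m creep '[{"dx":-0.04,"dy":0,"dz":-0.028,"rx":0,"ry":0.137,"rz":0,"gripper":0.5},{"dx":-0.08,"dy":0,"dz":-0.056,"rx":0,"ry":0.137,"rz":0,"gripper":0.5},{"dx":-0.12,"dy":0,"dz":-0.085,"rx":0,"ry":0.137,"rz":0,"gripper":0.5},{"dx":-0.16,"dy":0,"dz":-0.113,"rx":0,"ry":0.137,"rz":0,"gripper":0.5},{"dx":-0.201,"dy":0.02,"dz":-0.142,"rx":0,"ry":0.137,"rz":0,"gripper":0.5},{"dx":-0.201,"dy":0.05,"dz":-0.142,"rx":0,"ry":0.137,"rz":0,"gripper":0.5},{"dx":-0.201,"dy":0.05,"dz":-0.142,"rx":0,"ry":0.137,"rz":0,"gripper":0.5},{"dx":-0.201,"dy":0.05,"dz":-0.142,"rx":0,"ry":0.137,"rz":0,"gripper":0.5},{"dx":-0.201,"dy":0.05,"dz":-0.142,"rx":0,"ry":0.137,"rz":0,"gripper":0.5}]'
python3 -c "
from h import *
go(.6745,.2165,.041,87)"
```

```text
time: 37.75
tool_pos: [0.6747, 0.217, 0.1302]
tool_rot: [-1.573, -0.0, 1.519]
contact_force: [0.4, 0.1, -0.2]
opening: 0.0459
t 37.75 pos [0.6747 0.217  0.1302] yaw 87.0 -> d [-0.0005  0.0892  0.0004] r [0.002 0.001 0.   ]
```

```bash
python3 -m creep '[{"dx":0,"dy":0.04,"dz":0,"rx":0,"ry":0,"rz":0,"gripper":0.5},{"dx":0,"dy":0.07,"dz":0,"rx":0,"ry":0,"rz":0,"gripper":0.5},{"dx":0,"dy":0.089,"dz":0,"rx":0,"ry":0,"rz":0,"gripper":0.5},{"dx":0,"dy":0.089,"dz":0,"rx":0,"ry":0,"rz":0,"gripper":0.5},{"dx":0,"dy":0.089,"dz":0,"rx":0,"ry":0,"rz":0,"gripper":0},{"dx":0,"dy":0.089,"dz":0,"rx":0,"ry":0,"rz":0,"gripper":0},{"dx":0,"dy":0.089,"dz":0,"rx":0,"ry":0,"rz":0,"gripper":0},{"dx":0,"dy":0.089,"dz":0,"rx":0,"ry":0,"rz":0,"gripper":0},{"dx":0,"dy":0.089,"dz":0,"rx":0,"ry":0,"rz":0,"gripper":0},{"dx":0,"dy":0.04,"dz":0,"rx":0,"ry":0,"rz":0,"gripper":0},{"dx":0,"dy":-0.02,"dz":0,"rx":0,"ry":0,"rz":0,"gripper":0},{"dx":0,"dy":-0.05,"dz":0,"rx":0,"ry":0,"rz":0,"gripper":0},{"dx":0,"dy":-0.05,"dz":0,"rx":0,"ry":0,"rz":0,"gripper":0}]'
python3 -c "
from h import *
go(.444,.396,.18,94.8)"
```

```text
time: 39.38
tool_pos: [0.6756, 0.2162, 0.1817]
tool_rot: [-1.576, -0.001, 1.518]
contact_force: [-0.5, 0.3, -1.6]
opening: 0.0256
t 39.38 pos [0.6756 0.2162 0.1817] yaw 87.0 -> d [0.1673 0.0006 0.2408] r [ 0.006 -0.137  0.001]
```

```bash
python3 -m creep '[{"dx":0.03,"dy":0,"dz":0.04,"rx":0,"ry":-0.137,"rz":0,"gripper":0},{"dx":0.06,"dy":0,"dz":0.08,"rx":0,"ry":-0.137,"rz":0,"gripper":0},{"dx":0.09,"dy":0,"dz":0.12,"rx":0,"ry":-0.137,"rz":0,"gripper":0},{"dx":0.12,"dy":0,"dz":0.16,"rx":0,"ry":-0.137,"rz":0,"gripper":0},{"dx":0.15,"dy":0,"dz":0.2,"rx":0,"ry":-0.137,"rz":0,"gripper":0},{"dx":0.168,"dy":0,"dz":0.241,"rx":0,"ry":-0.137,"rz":0,"gripper":0},{"dx":0.168,"dy":0,"dz":0.241,"rx":0,"ry":-0.137,"rz":0,"gripper":0},{"dx":0.168,"dy":0,"dz":0.241,"rx":0,"ry":-0.137,"rz":0,"gripper":0},{"dx":0.168,"dy":0,"dz":0.241,"rx":0,"ry":-0.137,"rz":0,"gripper":0}]'
python3 - <<'E'
from h import *
p,d=shot('t12');stamps(d,p);go(.444,.396,.051,94.8)
cv2.imwrite('pics/t12c.png',cv2.resize(p[90:270,90:310,::-1],None,fx=3,fy=3))
E
```

```text
time: 40.5
tool_pos: [0.4435, 0.3957, 0.1778]
tool_rot: [-1.57, 0.001, 1.654]
contact_force: [-0.0, 0.6, -1.0]
opening: 0.0255
knob px [246.3 131.6] 43 h 0.047 [0.7491 0.1181 0.058 ]
knob px [144.  186.3] 58 h 0.063 [0.5963 0.413  0.058 ]
knob px [146.3 213.4] 55 h 0.063 [0.5185 0.4068 0.058 ]
t 40.55 pos [0.4436 0.3957 0.178 ] yaw 94.7 -> d [ 0.0003  0.127  -0.0005] r [-0.001 -0.001 -0.001]
```

View pics/t12c.png

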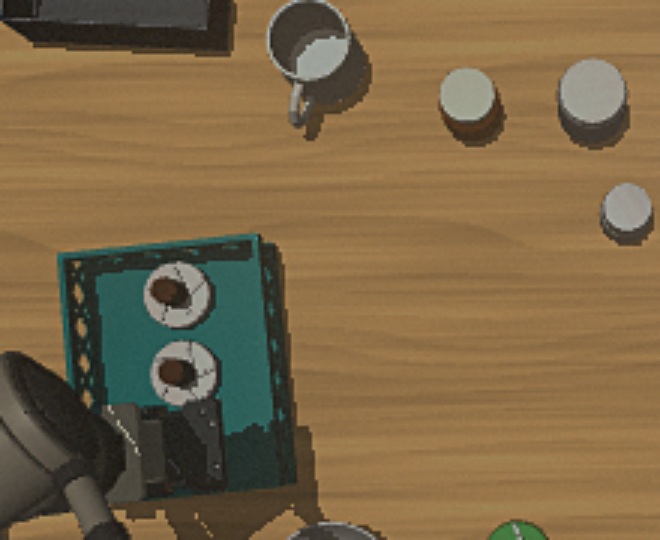

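Two stamps stand in the crate, at (178,293) and (185,370), and the third is held over the near slot. Lower, release, rise, and drift clear of the crate.

```bash
python3 -m creep '[{"dx":0,"dy":0.05,"dz":0,"rx":0,"ry":0,"rz":0,"gripper":0},{"dx":0,"dy":0.09,"dz":0,"rx":0,"ry":0,"rz":0,"gripper":0},{"dx":0,"dy":0.127,"dz":0,"rx":0,"ry":0,"rz":0,"gripper":0},{"dx":0,"dy":0.127,"dz":0,"rx":0,"ry":0,"rz":0,"gripper":0},{"dx":0,"dy":0.127,"dz":0,"rx":0,"ry":0,"rz":0,"gripper":0},{"dx":0,"dy":0.127,"dz":0,"rx":0,"ry":0,"rz":0,"gripper":0.5},{"dx":0,"dy":0.127,"dz":0,"rx":0,"ry":0,"rz":0,"gripper":0.5},{"dx":0,"dy":0.127,"dz":0,"rx":0,"ry":0,"rz":0,"gripper":0.5},{"dx":0,"dy":0.08,"dz":0,"rx":0,"ry":0,"rz":0,"gripper":0.5},{"dx":0,"dy":0.03,"dz":0,"rx":0,"ry":0,"rz":0,"gripper":0.5},{"dx":0,"dy":-0.03,"dz":0,"rx":0,"ry":0,"rz":0,"gripper":0.5},{"dx":-0.05,"dy":-0.06,"dz":0,"rx":0,"ry":0,"rz":0,"gripper":0.5},{"dx":-0.1,"dy":-0.06,"dz":0,"rx":0,"ry":0,"rz":0,"gripper":0.5},{"dx":-0.15,"dy":-0.06,"dz":0,"rx":0,"ry":0,"rz":0,"gripper":0.5},{"dx":-0.2,"dy":-0.06,"dz":0,"rx":0,"ry":0,"rz":0,"gripper":0.5},{"dx":-0.25,"dy":-0.06,"dz":0,"rx":0,"ry":0,"rz":0,"gripper":0.5},{"dx":-0.25,"dy":-0.06,"dz":0,"rx":0,"ry":0,"rz":0,"gripper":0.5},{"dx":-0.25,"dy":-0.06,"dz":0,"rx":0,"ry":0,"rz":0,"gripper":0.5}]'
python3 - <<'E'
from h import *
p,d=shot('t13');stamps(d,p)
shot('s13','scene');print(status.observe()['contact_force'])
E
```

```text
time: 42.8
tool_pos: [0.4637, 0.1478, 0.239]
tool_rot: [-1.571, -0.0, 1.654]
contact_force: [-0.5, 0.4, 0.4]
opening: 0.0464
knob px [246.4 131.5] 41 h 0.048 [0.7494 0.1177 0.058 ]
knob px [143.9 186.2] 56 h 0.063 [0.5966 0.4132 0.058 ]
knob px [146.3 213.4] 54 h 0.062 [0.5186 0.4066 0.058 ]
knob px [149.1 239.4] 59 h 0.063 [0.4443 0.3988 0.058 ]
[-0.35497686 -0.06553979  0.38638481]
```

View pics/t13.png

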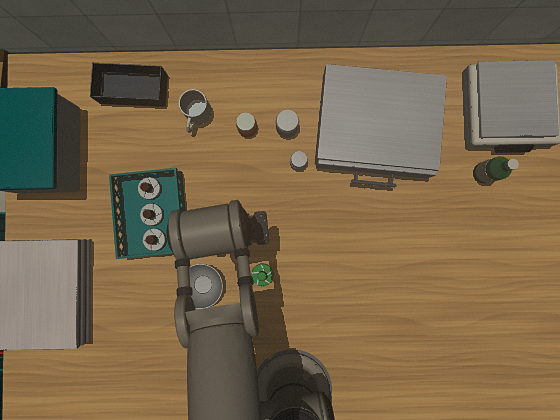

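View pics/s13.png

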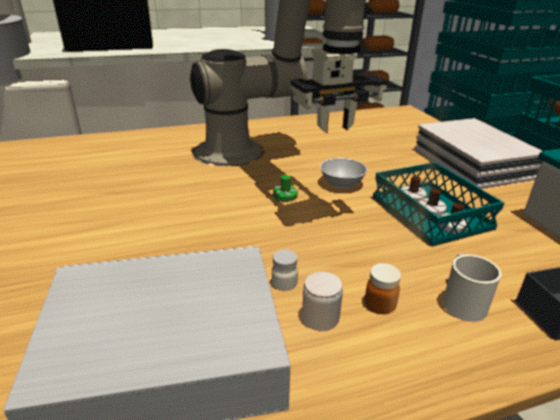

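All three stamps stand in the crate, at px (149,188), (151,214) and (153,239). The drawer is shut and the bystanders are in place. One last check of how far the drawer travelled.

Run:
```python
from h import *
ux=np.array([.993,-.118])
for f,v0,v1,b0,b1 in(('top0',230,255,246,270),('t13',158,182,178,195)):
    d=np.load(f'pics/{f}.npy');C=cloud('top',d)
    im=cv2.imread(f'pics/{f}.png').max(2)
    u=np.arange(560)[None,:]+0*d; v=np.arange(420)[:,None]+0*d
    P=C@np.array([ux[0],ux[1],0]); 
    m=(u>318)&(u<425)&(v>v0)&(v<v1)&(C[...,2]>.02)&(C[...,2]<.075)   # front face
    b=(v>b0)&(v<b1)&(u>345)&(u<400)&(C[...,2]>.045)&(C[...,2]<.062)
    print(f,'bar near edge',np.percentile(P[b],[2,5,10]).round(4),b.sum(),'centre',C[b].mean(0).round(3))
```

```text
top0 bar near edge [0.4016 0.4022 0.403 ] 213 centre [ 0.387 -0.223  0.055]
t13 bar near edge [0.6135 0.6139 0.6144] 183 centre [ 0.594 -0.246  0.055]
```

```bash
python3 -c "
from cell import robot
print(robot.hand_in())"
```

```text
the job is handed in; nothing more can be done
None
```

The job is handed in at about 43 s of the 210 s allowed. Six of the seven tools were present, with only one palette knife on the bench. Both scrapers are in the left compartment, the knife is in the right one, the drawer is pushed home, and all three stamps are upright in the crate.

- **Drawer contents:** pictures taken before closing showed both scrapers and the knife lying in their compartments, and still riding along when the drawer was partly in. I could not see inside once it was shut.
- **Drawer shut:** it moved about 212 mm by the camera and then held still against 22 N, well above the catch. It stayed put after I backed off. Camera travel alone would not have ruled out stopping just short of the catch; the 22 N hold is what settles it.
- **Stamps:** the knob tops measured 62–63 mm above the bench, against 64 mm expected for stamps standing on the crate floor.
- **Bystanders:** the jars, shaker, bowl and green look-alike show no visible movement in the last pictures. The gripper was clear of everything at hand-in.

Only one thing failed: the first move was refused because every row must list all seven keys, and I resent it in full. No tool was seen knocked aside and no grip slipped.

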